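# Ready the bench hotplate for dip-waxing spacers

### The job

Get the hotplate corner ready for waxing spacers: first swing both pan handles round so that they point straight to the back of the hotplate, clear of the other pan and of the front, sliding each pan round on its own ring without tipping or lifting it. Then swing the splash screen to stand parallel to the hotplate's right-hand edge, between hotplate and trays, and see that it stays there. By the end have every spacer on the bench lie flat across its matching tray, side by side, short ones in the narrow tray and long ones in the wide tray; leave the jar and the brush alone.

Things in the scene. Friction and masses are not known exactly. Their poses are not given: they have to be found in the camera images.
- hotplate: grey twin hotplate, fixed, 200 (x) x 360 (y) mm, flat top 50 mm above the bench. Origin: centre of its underside on the bench; x points from its front edge (facing the robot) to its back edge, y to its left. Two small black knobs, 12 mm high, stand on its top between the rings near the front. A hinge post (radius 5 mm) for the screen stands at (-95, -195) mm, 170 mm high
- left_ring (a point): centre of the left cooking ring, flush in the hotplate's flat top (z 50 mm)
- right_ring (a point): centre of the right cooking ring, flush in the top, 170 mm from the left one
- deep_pan_base (a point): deep steel saucepan, empty, loose, about 0.6 kg, outer radius 55 mm, 90 mm high, stands on the left ring. Point: centre of its underside; x points along its handle. The pan slides on the flat top when led by the handle
- deep_pan_grip (a point): centre of the deep pan's straight black handle, 125 mm from the pan's axis and 80 mm above its underside; x points outward along the handle, which runs from 59 to 183 mm from the axis, 18 mm wide, 13 mm thick
- shallow_pan_base (a point): shallow steel pan, empty, loose, about 0.6 kg, outer radius 55 mm, 42 mm high, stands on the right ring. Point: centre of its underside; x points along its handle. Same handle as the deep pan, but its centre is 34 mm above the underside, so the deep pan's handle can lie over this pan
- shallow_pan_grip (a point): centre of the shallow pan's handle, 125 mm from the pan's axis; x points outward along the handle
- screen (a joint): splash screen: upright aluminium sheet, reaching 198 mm from its vertical hinge at the hotplate's right front corner. 0 rad: points right, in line with the hotplate's front edge, in front of the trays; grows counter-clockwise seen from above; 1.571: points to the back, parallel to the hotplate's right edge. Range -0.3 to 2.2, no stop at 1.571. Friction hinge (0.25 N m): stays where left
- screen_grip (a point): point on the centre line of the screen's rolled top edge, 150 mm from the hinge, 163 mm above the bench; pinch it from above. The sheet is 4 mm thick, from 60 to 160 mm above the bench, the rolled edge 11 mm thick. Its y axis points from here to the hinge
- screen_hinge (a point): the hinge axis, at the height of the top edge; same axes as screen_grip
- tray_short: narrow wooden row tray for the short spacers, fixed, inside 162 mm long (x) and 80 mm wide (y), floor 4 mm above the bench, rim 4 mm thick and 14 mm high. It may be either the nearer or the farther of the two trays to the right of the hotplate. Origin: centre of its underside; x along the row; spacers lie across it (along y), side by side along x
- tray_long: wide wooden row tray for the long spacers, fixed, inside 162 mm long (x) and 110 mm wide (y), floor 4 mm above the bench, rim 4 mm thick and 14 mm high. It may be either the nearer or the farther of the two trays to the right of the hotplate. Origin: centre of its underside; x along the row; spacers lie across it (along y), side by side along x
- short_1_mid (a point): square steel tube spacer, 28 x 28 mm section, 60 mm long along its x axis, 0.12 kg, may be absent. Starts lying on the bench; grip it across its 28 mm width, not inside. The point is its centre, 14 mm above what it lies on; x runs along the tube
- short_2_mid (a point): square steel tube spacer, 28 x 28 mm section, 60 mm long along its x axis, 0.12 kg, may be absent. Starts lying on the bench; grip it across its 28 mm width, not inside. The point is its centre, 14 mm above what it lies on; x runs along the tube
- short_3_mid (a point): square steel tube spacer, 28 x 28 mm section, 60 mm long along its x axis, 0.12 kg, may be absent. Starts lying on the bench; grip it across its 28 mm width, not inside. The point is its centre, 14 mm above what it lies on; x runs along the tube
- long_1_mid (a point): square steel tube spacer, 28 x 28 mm section, 90 mm long along its x axis, 0.12 kg, may be absent. Starts lying on the bench; grip it across its 28 mm width, not inside. The point is its centre, 14 mm above what it lies on; x runs along the tube
- long_2_mid (a point): square steel tube spacer, 28 x 28 mm section, 90 mm long along its x axis, 0.12 kg, may be absent. Starts lying on the bench; grip it across its 28 mm width, not inside. The point is its centre, 14 mm above what it lies on; x runs along the tube
- jar: jar of screws, 66 mm across, 90 mm high, bystander; origin under its centre
- brush: flat paint brush, 206 mm long (y), 43 mm wide, 15 mm thick, bystander; origin under its centre
There are look-alikes about, which are no part of the job. What is shaped like the part that bears short_2_mid but turquoise is not meant.

How it is judged:
By the outcome, as a careful person would: the job done as asked, in the order asked, and still so for the second after the job is handed in, with the robot touching nothing.
Of short_1, long_1, short_2, long_2, short_3 only 3 to 5 are there at a start; the rules pass over those that are not, and their reading is None.
At some moment in a run one of deep_pan, shallow_pan, short_1, short_2, short_3, long_1, long_2 may be knocked a few centimetres aside while the robot is not near it.
Once in a run the grip may slacken for a moment while it holds something.
It also fails if it takes over 210 s, if anything falls off the work surface, if the arm or the gripper's body presses on something with over 40 N, if the wrist force passes 120 N, or if a joint passes its speed limit or range.

### The arm

A 6-joint arm with a two-finger parallel gripper is mounted at the origin on a cart in front of the work surface, level with it; the furniture and walls round the work are solid. World frame = base frame: x ahead of the robot, y to its left, z up, the work surface at z = 0. Lengths are in mm, angles in rad, forces in N, time in s.
With the tool pointing down it reaches from about 350 to 875 mm from the base axis. Payload 4.2 kg.
Tool frame: the origin (TCP) lies midway between the tips of the shut fingers; the grasp point (between the pads) lies 19 mm behind it; y points along the fingers, x is the direction in which the jaws open and shut, and the axes are right-handed (so a half turn about y gives the same grasp; the last joint's range is limited). The gripper opens to 87 mm and grips with 3 to 60 N. Pads are 19 mm wide; open, the fingers measure 117 mm over their backs; the gripper's body (75 mm by 190 mm) begins 51 mm behind the grasp point.
Start: joints at [0.259, 0.385, 0.008, 0, -1.194, -0.259], TCP at [624.979, 0.025, 222.55] pointing down, gripper open.
Joint ranges: [-3.14, 3.14], [-1.21, 2.06], [-1.07, 1.41], [-3.16, 2.05], [-2.99, -0.16], [-3.1, 3.1]. Speed limits (rad/s): [2.79, 2.79, 3.14, 3.14, 3.14, 3.14].

### API

Orientations are given as a unit quaternion [x, y, z, w].
In Python, from plant import arm gives the robot as it stands. The module is installed in compiled form; this text tells all that it offers.
- The arm moves only by the tool apply_moves, never from a script. Its argument "commands" is a list of rows, each a list of 3 entries, a list of its own where there are three numbers: the turn, a rotation vector about the tool's x, y, z in degrees, then the shift along the tool's x, y, z in cm, then the opening, from 0 (shut) to 1 (fully open). In form: [[[wx, wy, wz], [tx, ty, tz], fingers], ...]. A call has 1 to 12 rows; each row is the pose to reach, as a shift and turn from the pose measured when the call began, along the tool's axes at that moment; what a row does not reach only later rows make up. A row lasts 1/8 s, in which the tool goes at most 62.5 mm and 10.7 degrees, less where a joint would pass 70% of its speed; a pose out of reach is approached as far as the arm can. A call with a gripper value outside its range is refused whole. The fingers move at their own pace and stop on an object; the grip force is fixed at half the most. Time passes only in rows, so rows that repeat a pose let the fingers close. It gives the time, the measured TCP pose, the force and the opening at its end, in the units of the state.
- arm.state(): the state, without advancing time (a new reading comes with each control period).
- arm.grab_frame(name): name is "scene" or "side" or "wrist"; returns a dict with "color" (384x512x3 uint8, red, green, blue), "z_map" (384x512 float32, mm along the optical axis (not along the pixel's ray), 0 where there is no reading), "mtx" (3x3 intrinsics, pixels), "k1" (the pictures are not rectified: a ray, as slopes to the right and down, at radius r is drawn at 1 + k1 r^2 times it, then the intrinsics apply), "camera_from_world" (4x4, takes a point from world to camera coordinates); the wrist camera has in their place "tool_from_camera" (4x4, takes a point from camera to tool coordinates, whose origin is the TCP and whose axes are the tool frame's). Camera axes: x right, y up, looking along -z (the intrinsics and any distortion apply to the point x, -y, -z); pixel columns grow to the right and rows downward; lengths in mm; the calibration is good to about 2 mm. A picture is of the moment at which its call begins: read the wrist's pose just before it.
- arm.hand_in(): hands the job in, once; it reports no verdict.
Trained networks look in the newest picture that a camera, given by its name, has taken for a name from the list of things; names that differ only in an ending like _2 or _b are one class to them, and where a whole thing is asked for, a point or a joint stands for the part that bears it (a point fixed in the world has none). Each returns a list of dicts, best first, with "conf" (0 to 1); they miss things now and then, are a little off and sometimes report something else, mostly with a low value. They report only what shows in the picture. A call takes as long as a camera call. They do not tell look-alikes from the thing itself.
- arm.boxes_of(thing, camera): "box" ([left, top, right, bottom] in pixels, round what is visible of it).
- arm.landmark_of(thing, camera): "centre" ([row, column] in pixels: a listed point, or the origin of a listed thing).
The state is a dict: "time": time; "joint_pos": joint angles; "joint_vel": joint speeds; "effort": joint torques, N m; "ee_pos": TCP position; "ee_rot": TCP orientation; "wrist_force": force on the tool from outside, world axes, zero at the start; "wrist_torque": the same for the moment, N m; "grip_width": finger opening in mm.
Only numpy, scipy, OpenCV 4.12 (cv2) and the standard library are available. Lean on these libraries where they do the work, as an engineer would, in place of code of your own. Each camera call takes 0.05 s, during which the arm holds its last target.

## Working session

There is one attempt and no reset: what is moved stays moved. The work goes in short steps, Python scripts to look and compute and a tool call to move; the robot and the scene stay as the last step left them, time stands still between calls to the robot, and variables do not carry over. Pictures are saved under pics/ and viewed, and the job is handed in when it is done.

Besides the shell and the picture viewer there is one more tool, called after "Request:" as name([rows], argument=value, ...), one row to a line, values as JSON. apply_moves: Moves the arm, as the interface text tells. Its arguments: {"type":"object","properties":{"commands":{"type":"array"}},"required":["commands"]}

```bash
mkdir -p pics; cat > h.py <<'E'
import numpy as np, cv2
from plant import arm
from scipy.spatial.transform import Rotation as R
def grab(n,save=None):
    s=arm.state() if n=="wrist" else None
    f=arm.grab_frame(n)
    if n=="wrist":
        T=np.eye(4);T[:3,:3]=R.from_quat(s["ee_rot"]).as_matrix();T[:3,3]=s["ee_pos"]
        f["wfc"]=T@np.array(f["tool_from_camera"])
    else: f["wfc"]=np.linalg.inv(np.array(f["camera_from_world"]))
    if save: cv2.imwrite(save,cv2.cvtColor(f["color"],cv2.COLOR_RGB2BGR))
    return f
def ray(f,row,col):
    K=np.array(f["mtx"]);k=f["k1"]
    p=cv2.undistortPoints(np.array([[[col,row]]],float),K,np.array([k,0,0,0],float))[0,0]
    d=np.array([p[0],-p[1],-1.0])
    W=f["wfc"]
    return W[:3,3],W[:3,:3]@d
def at_z(f,row,col,z):
    o,d=ray(f,row,col); return o+d*(z-o[2])/d[2]
def at_depth(f,row,col):
    z=f["z_map"][int(round(row)),int(round(col))]; o,d=ray(f,row,col); return o+d*z
def cloud(f):
    K=np.array(f["mtx"]);H,Wd=f["z_map"].shape
    v,u=np.mgrid[:H,:Wd]
    p=cv2.undistortPoints(np.stack([u,v],-1).reshape(-1,1,2).astype(float),K,np.array([f["k1"],0,0,0],float))[:,0]
    d=np.stack([p[:,0],-p[:,1],-np.ones(len(p))],1)*f["z_map"].reshape(-1,1)
    W=f["wfc"];P=d@W[:3,:3].T+W[:3,3]
    return P.reshape(H,Wd,3)
def project(f,P):
    c=np.linalg.inv(f["wfc"])@np.append(P,1);x,y=c[0]/-c[2],-c[1]/-c[2]
    r=x*x+y*y;s=1+f["k1"]*r;K=np.array(f["mtx"])
    return K[1,1]*y*s+K[1,2],K[0,0]*x*s+K[0,2]
E
cat > a.py <<'E'
from h import *
print(arm.state())
T=["hotplate","left_ring","right_ring","deep_pan_base","deep_pan_grip","shallow_pan_base","shallow_pan_grip","screen_grip","screen_hinge","tray_short","tray_long","short_1_mid","long_1_mid","jar","brush"]
for n in ["scene","side","wrist"]:
    f=grab(n,f"pics/{n}0.png")
    print(n,f["mtx"],f["k1"],f["wfc"].round(2).tolist())
    for t in T:
        for r in arm.landmark_of(t,n):
            if r["conf"]>.2: print(t,round(r["conf"],2),np.round(r["centre"],1),at_depth(f,*r["centre"]).round(0))
E
python3 a.py
```

```text
{'time': 0.0, 'joint_pos': array([ 2.58595596e-01,  3.85566402e-01,  6.63431953e-03, -5.10556185e-04,
       -1.19398678e+00, -2.58612652e-01]), 'joint_vel': array([ 0.00070437, -0.00110072,  0.00076588,  0.00096701, -0.00029627,
        0.00091886]), 'effort': array([ 5.69075401e-04, -3.90661991e+01,  1.87403029e+01,  4.22001421e+00,
        1.09914420e-02, -1.81494070e-04]), 'ee_pos': array([6.24402945e+02, 2.04440121e-02, 2.21455262e+02]), 'ee_rot': array([ 6.95752730e-04, -7.07076647e-01,  7.07136072e-01,  8.41008322e-04]), 'wrist_force': array([-0.86777643,  0.58755477,  0.52401169]), 'wrist_torque': array([-0.00313695, -0.01669359,  0.00130599]), 'grip_width': 87.18969363741468}
scene [[441.1014738    0.         260.3988014 ]
 [  0.         441.1014738  195.40739033]
 [  0.           0.           1.        ]] -0.09175269633908971 [[0.57, 0.44, -0.7, -511.96], [-0.82, 0.29, -0.49, -645.46], [-0.01, 0.85, 0.52, 908.41], [0.0, 0.0, 0.0, 1.0]]
hotplate 0.96 [216.8 257.8] [512.  76.  51.]
hotplate 0.23 [225.8 198.5] [379. 233.  29.]
left_ring 0.69 [202.2 236.8] [509. 164.  80.]
righ
[... 1568 characters left out ...]
5.]
long_1_mid 0.98 [233.7 311.3] [385. 145.  29.]
jar 0.76 [298.5 180.3] [678. 412.  27.]
brush 0.78 [333.  201.9] [604. 480.  14.]
wrist [[302.9752923    0.         253.6805271 ]
 [  0.         302.9752923  189.74479449]
 [  0.           0.           1.        ]] 0.014786726684595297 [[-1.0, -0.0, -0.0, 625.57], [0.0, -0.97, -0.24, -64.04], [-0.0, -0.24, 0.97, 383.62], [0.0, 0.0, 0.0, 1.0]]
deep_pan_grip 0.76 [267.1 334.8] [553.  69. 135.]
shallow_pan_base 0.86 [188.7 315. ] [557.  16.  54.]
shallow_pan_grip 0.83 [ 68.8 326.5] [ 559. -104.   89.]
screen_hinge 0.58 [ 74.  488.6] [468. -90. 165.]
tray_long 0.73 [ 21.1 285.7] [ 589. -167.    3.]
short_1_mid 0.27 [ 77.1 489.7] [467. -88. 166.]
```

View pics/scene0.png

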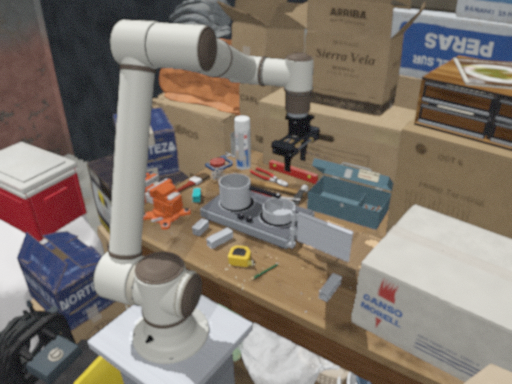

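View pics/side0.png

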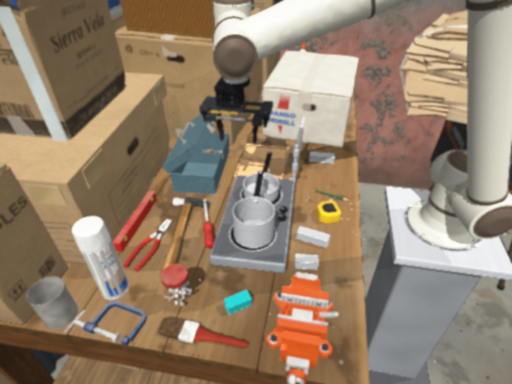

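View pics/wrist0.png

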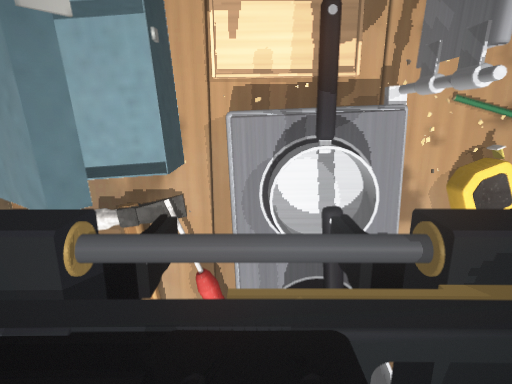

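The images show the deep pan on the left ring with its handle to the right, over the shallow pan. The shallow pan's handle also points right, over the trays. Two spacers lie in front-left of the hotplate, and one lies right of the screen. I'll measure them from the depth clouds.

```bash
cat > ortho.py <<'E'
from h import *
import sys
# x range 250..850 (up), y range 550..-450 (left->right); 0.6px/mm
def ortho(names,out,x0=300,x1=800,y0=-450,y1=550,s=0.8):
    H=int((x1-x0)*s);W=int((y1-y0)*s)
    img=np.zeros((H,W,3),np.uint8);zb=np.full((H,W),-99.)
    for n in names:
        f=grab(n);P=cloud(f);c=f["color"];ok=(f["z_map"]>0)&(P[...,2]<185)&(P[...,2]>-15)
        Q=P[ok];C=c[ok]
        r=((x1-Q[:,0])*s).astype(int);q=((y1-Q[:,1])*s).astype(int)
        m=(r>=0)&(r<H-1)&(q>=0)&(q<W-1)
        for dr in (0,1):
            for dq in (0,1):
                for a,b,z,cc in zip(r[m]+dr,q[m]+dq,Q[m][:,2],C[m]):
                    if z>zb[a,b]: zb[a,b]=z;img[a,b]=cc
    for x in range(x0,x1,100): cv2.putText(img,str(x),(0,int((x1-x)*s)),0,.35,(255,0,0))
    for y in range(y0-y0%100,y1,100): cv2.putText(img,str(y),(int((y1-y)*s),10),0,.35,(255,0,0))
    cv2.imwrite(out,img[...,::-1]);return zb
if __name__=="__main__":
    ortho(sys.argv[2:],sys.argv[1])
E
python3 ortho.py pics/o_side.png side; python3 ortho.py pics/o_scene.png scene
python3 - <<'E'
import cv2
for n in("scene","side"):
    i=cv2.imread(f"pics/{n}0.png")
    c=i[150:310,140:380] if n=="scene" else i[90:330,190:390]
    cv2.imwrite(f"pics/{n}0c.png",cv2.resize(c,None,fx=2.4 if n=='side' else 3.3,fy=2.4 if n=='side' else 3.3,interpolation=2))
E
```

```text
(no output)
```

View pics/o_side.png

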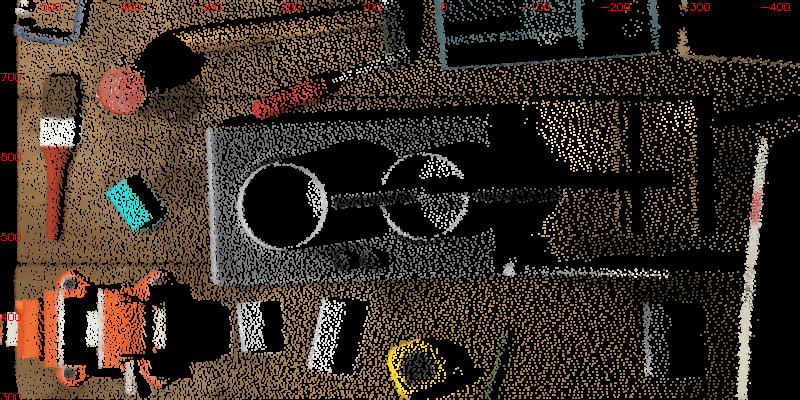

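View pics/o_scene.png

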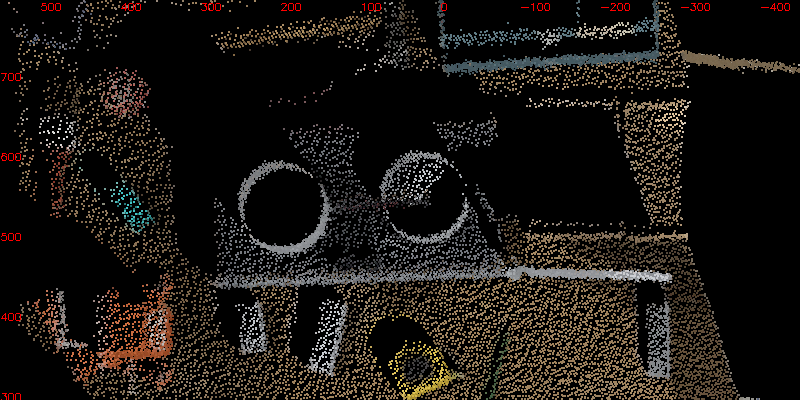

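View pics/scene0c.png

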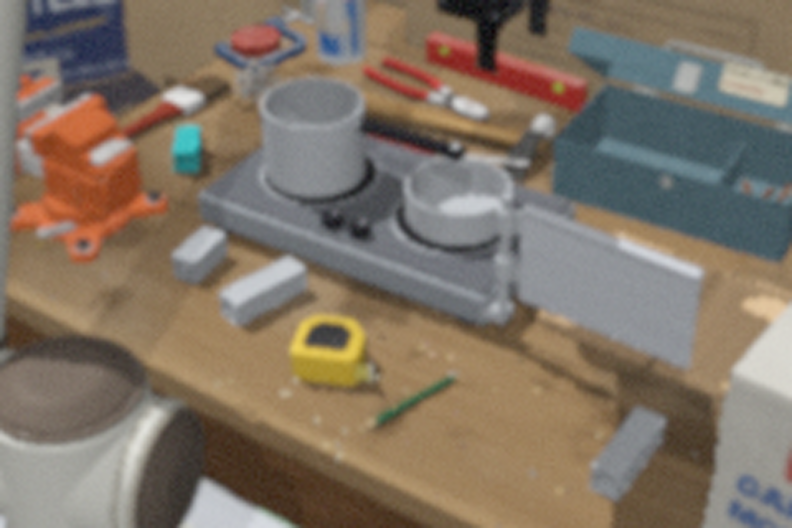

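View pics/side0c.png

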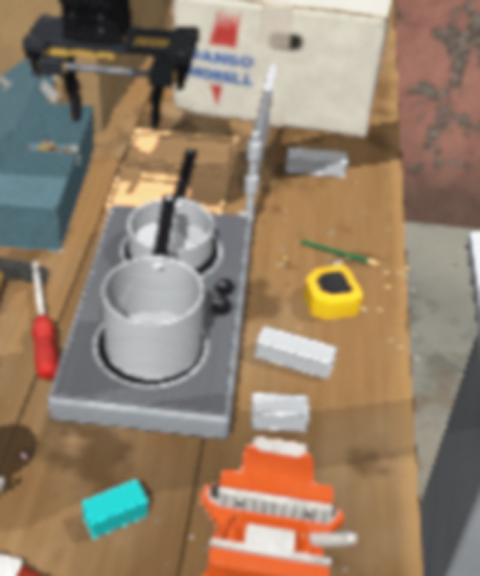

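Depth top views: deep pan at about (540,203) with its handle towards -y, shallow pan at about (552,23), and the screen near angle -0.08. The trays span y -110 to -320. The spacers are one short at (390,236) and longs at (375,145) and (375,-267). Next I'll fit these more exactly.

```bash
cat > fit.py <<'E'
from h import *
from scipy.optimize import least_squares
def circ(Q,r=None):
    g=lambda p:np.hypot(Q[:,0]-p[0],Q[:,1]-p[1])-(p[2])
    s=least_squares(g,[*Q[:,:2].mean(0),54],loss='soft_l1',f_scale=2);return s.x
def box(P,x0,x1,y0,y1,z0,z1):
    m=(P[...,0]>x0)&(P[...,0]<x1)&(P[...,1]>y0)&(P[...,1]<y1)&(P[...,2]>z0)&(P[...,2]<z1);return P[m]
def pca(Q):
    c=Q[:,:2].mean(0);u,s,v=np.linalg.svd(Q[:,:2]-c,full_matrices=False);return c,np.arctan2(v[0,1],v[0,0])
if __name__=="__main__":
  for n in("side","scene"):
    f=grab(n);P=cloud(f)
    P=np.where((f["z_map"]>0)[...,None],P,np.nan)
    print(n)
    Q=box(P,420,670,-90,310,40,60);r=cv2.minAreaRect(Q[:,:2].astype(np.float32));print("hot",r,np.median(Q[:,2]))
    Q=box(P,470,610,145,275,132,150);print("deep rim",circ(Q),len(Q),np.median(Q[:,2]))
    Q=box(P,480,620,-50,90,84,100);print("shal rim",circ(Q),len(Q),np.median(Q[:,2]))
    Q=box(P,500,600,0,140,124,145);print("deep h",pca(Q),len(Q),Q.min(0),Q.max(0))
    Q=box(P,500,600,-200,-45,76,100);print("shal h",pca(Q),len(Q),Q.min(0) if len(Q) else 0)
    Q=box(P,400,520,-320,-100,155,180);print("screen",pca(Q),len(Q),Q.min(0) if len(Q) else 0,Q.max(0))
    for nm,b in dict(S=(340,440,190,270),L=(310,440,90,185),R=(310,430,-310,-220)).items():
        Q=box(P,*b,20,40);print(nm,cv2.minAreaRect(Q[:,:2].astype(np.float32)),len(Q),np.median(Q[:,2]))
E
python3 fit.py
```

```text
side
hot ((550.7421875, 101.6645736694336), (199.56622314453125, 375.9423828125), 2.3581337928771973) 50.687873101421246
deep rim [542.89448873 198.11120777  53.03646385] 289 137.67699587809182
shal rim [555.24066007  20.60439998  53.30714256] 189 90.25607967944438
deep h (array([551.7045752 ,  80.39080539]), np.float64(1.6488670522674185)) 166 [539.35486194  18.96778283 130.89415248] [565.25139217 136.31661452 139.71853981]
shal h (array([ 556.16808974, -101.13391577]), np.float64(1.5761734506183889)) 109 [ 547.8489844  -159.91019001   80.42756788]
screen (array([ 460.48729017, -187.02344796]), np.float64(1.5420281802248441)) 93 [ 453.46683956 -288.35507631  160.53682761] [ 467.63896772 -105.89061033  171.40101488]
S ((392.6445617675781, 236.48379516601562), (58.61980056762695, 31.462310791015625), 4.468317985534668) 235 28.34318923356284
L ((381.1424255371094, 141.1778564453125), (31.90382957458496, 89.04988098144531), 78.01533508300781) 289 28.285445894934014
R ((377.8330993652344, -271.18609619140625), (88.78022766113281, 34.58319091796875), 4.777647018432617) 143 27.768239760095
[... 404 characters left out ...]
73824387 136.78678033 142.66593856]
shal h (array([555.22999964, -51.42577964]), np.float64(-2.8092044557962454)) 5 [548.25942216 -53.5445389   90.11073098]
screen (array([ 456.51452234, -200.13994096]), np.float64(-1.60223628102757)) 266 [ 449.35033641 -286.54825091  155.09838021] [ 466.42980327 -100.34176252  173.09384077]
S ((390.4925231933594, 234.9656524658203), (64.34944915771484, 31.65705680847168), 3.974320650100708) 108 28.86350980946014
L ((380.9592590332031, 139.995849609375), (33.62940216064453, 93.32963562011719), 79.43463897705078) 189 28.25227839273805
R ((374.10235595703125, -272.27581787109375), (91.98257446289062, 27.95353889465332), 2.046916961669922) 219 29.61682183202049
```

Request:
apply_moves([
  [[0,0,0],[2,-5,-4],1],
  [[0,0,0],[4,-10,-8],1],
  [[0,0,0],[5,-14,-12],1],
  [[0,0,0],[5,-14,-12],1],
])

```text
time: 3.1
ee_pos: [575.6, 122.6, 367.3]
ee_rot: [0.002, 0.708, -0.706, 0.004]
wrist_force: [0.1, -0.5, -0.6]
grip_width: 86.8
```

```bash
cat > w.py <<'E'
from h import *
import sys
from fit import *
f=grab("wrist",sys.argv[1])
print(f["wfc"][:3,3], arm.state()["ee_pos"],arm.state()["time"])
for t in ["left_ring","right_ring","deep_pan_base","deep_pan_grip","shallow_pan_base","shallow_pan_grip","screen_grip","screen_hinge","tray_short","tray_long","short_1_mid","long_1_mid","hotplate"]:
    z={"left_ring":50,"right_ring":50,"deep_pan_base":50,"shallow_pan_base":50,"deep_pan_grip":130,"shallow_pan_grip":84,"screen_grip":163,"screen_hinge":163,"short_1_mid":14,"long_1_mid":14}.get(t,0)
    for r in arm.landmark_of(t,"wrist"):
        if r["conf"]>.3: print(t,round(r["conf"],2),np.round(r["centre"],1),at_z(f,*r["centre"],z).round(1))
E
python3 w.py pics/w1.png
```

```text
[575.01910389  57.97923904 528.17126639] [575.05896984 121.75481398 365.02743692] 3.15
right_ring 0.68 [213.9 359.8] [403.7 218.   50. ]
deep_pan_base 0.76 [199.2 276.6] [541.4 193.5  50. ]
deep_pan_grip 0.91 [126.5 276.7] [548.9  73.7 130. ]
deep_pan_grip 0.31 [292.6 197.1] [661.7 315.  130. ]
shallow_pan_base 0.9 [ 88.4 272.3] [551.5  21.1  50. ]
long_1_mid 0.82 [164.2 368.5] [383.8 141.   14. ]
long_1_mid 0.53 [291.2 199.8] [681.7 386.8  14. ]
hotplate 0.59 [142.8 269.8] [551.8 106.4   0. ]
```

View pics/w1.png

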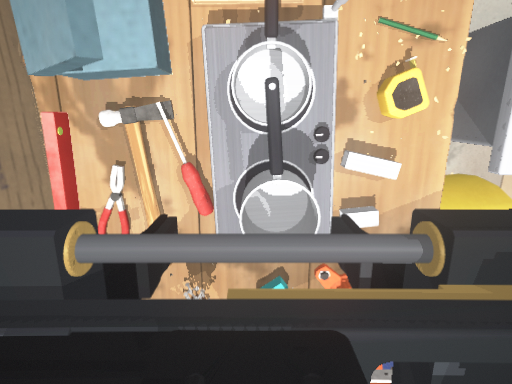

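```bash
cat > e.py <<'E'
from fit import *
f=grab("wrist");P=cloud(f);P=np.where((f["z_map"]>0)[...,None],P,np.nan)
H,W=P.shape[:2]
M=(abs(P[...,2]-50)<8)&(P[...,0]>430)&(P[...,0]<670)&(P[...,1]>-85)&(P[...,1]<210)
back=[];front=[]
for r in range(H):
    c=np.where(M[r])[0]
    if len(c)>20:
        b=P[r,c[0]];a=P[r,c[-1]];back.append([b[1],b[0]]);front.append([a[1],a[0]])
right=[]
for c in range(W):
    r=np.where(M[:,c])[0]
    if len(r)>10: q=P[r[0],c];right.append([q[0],q[1]])
from numpy.polynomial import polynomial as pl
def rl(D,name):
    D=np.array(D);k=np.ones(len(D),bool)
    for _ in range(8):
        p=np.polyfit(D[k,0],D[k,1],1);e=abs(D[:,1]-np.polyval(p,D[:,0]));k=e<max(2,1.5*np.median(e))
    print(name,p,k.sum(),len(D))
rl(back,"back x=a*y+b");rl(front,"front");rl(right,"right y=a*x+b")
Q=box(P,470,610,145,275,132,150);print("deep rim",circ(Q),len(Q))
Q=box(P,480,620,-50,90,84,100);print("shal rim",circ(Q),len(Q))
Q=box(P,520,580,20,135,124,145);print("deep h",pca(Q),len(Q),Q.min(0),Q.max(0))
Q=box(P,520,600,-200,-45,76,100);print("shal h",pca(Q),len(Q),Q.min(0),Q.max(0))
for nm,b in dict(S=(340,440,190,270),L=(310,440,90,185)).items():
    Q=box(P,*b,20,40);print(nm,cv2.minAreaRect(Q[:,:2].astype(np.float32)),len(Q))
E
python3 e.py
```

```text
back x=a*y+b [-3.77191540e-02  6.52519278e+02] 180 191
front [-3.42161026e-02  4.57221532e+02] 186 191
right y=a*x+b [ 4.43677657e-02 -9.48459314e+01] 119 137
deep rim [543.8172836  194.89785502  52.82239132] 325
shal rim [555.8582246   18.59878362  53.01946696] 848
deep h (array([553.09002549,  75.22994724]), np.float64(1.6495699014913967)) 1313 [539.79177685  20.11783846 128.10236788] [565.50828484 134.75989532 137.50629372]
shal h (array([556.71475752, -66.25754436]), np.float64(1.5541919961248225)) 486 [547.63070699 -86.91871424  82.43313924] [564.90493061 -45.20481227  91.77011093]
S ((386.522705078125, 234.01565551757812), (47.83976745605469, 28.299562454223633), 6.312612533569336) 375
L ((381.150634765625, 140.59913635253906), (27.867889404296875, 91.79718017578125), 77.7237548828125) 928
```

```bash
cat > rect.py <<'E'
from h import *
import sys
def rect(f,z,x0,x1,y0,y1,s,out):
    H=int((x1-x0)*s);W=int((y1-y0)*s)
    mx=np.zeros((H,W),np.float32);my=mx.copy()
    for i in range(H):
        for j in range(W):
            r,c=project(f,[x1-i/s,y1-j/s,z]);mx[i,j]=c;my[i,j]=r
    im=cv2.remap(f["color"],mx,my,cv2.INTER_CUBIC)[...,::-1].copy()
    return im
if __name__=="__main__":
    f=grab("wrist");im=rect(f,50,430,670,-90,310,2,None)
    for p,c in (((547.4,194.7),(0,0,255)),((553.8,24.9),(0,0,255))):
        cv2.drawMarker(im,(int((310-p[1])*2),int((670-p[0])*2)),c,0,10)
        for rr in (55,62): cv2.circle(im,(int((310-p[1])*2),int((670-p[0])*2)),rr*2,c,1)
    cv2.imwrite(sys.argv[1],im)
E
python3 rect.py pics/r1.png
```

```text
(no output)
```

View pics/r1.png

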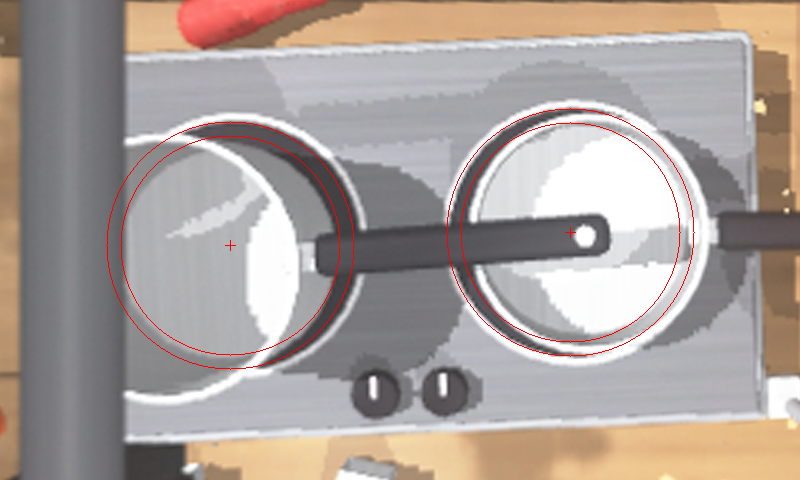

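```bash
cat > mv.py <<'E'
from h import *
# yaw convention: yaw=0 -> tool x = -world x, tool y=down, tool z=-world y ; yaw ccw about world z
R0=np.array([[-1,0,0],[0,0,-1],[0,-1,0]],float)
def plan(targets,s=None):
    s=s or arm.state();A=R.from_quat(s["ee_rot"]).as_matrix();p=np.array(s["ee_pos"])
    print("at",p.round(1),"yaw",yaw_of(s).round(2),"t",s["time"],"w",round(s["grip_width"],1),"F",np.round(s["wrist_force"],1))
    for t in targets:
        x,y,z,yw=t
        B=R.from_euler('z',yw,degrees=True).as_matrix()@R0
        w=R.from_matrix(A.T@B).as_rotvec(degrees=True);d=A.T@(np.array([x,y,z])-p)/10
        print("[[%.1f, %.1f, %.1f], [%.2f, %.2f, %.2f], G]"%(*w,*d))
def yaw_of(s):
    A=R.from_quat(s["ee_rot"]).as_matrix();return np.degrees(np.arctan2(-A[1,0],-A[0,0]))
E
python3 -c "
from mv import *
plan([(563,96,300,4.5),(552,71,240,4.5),(552,71,180,4.5),(552,71,140,4.5),(552,71,113,4.5)])"
```

```text
at [575.  120.  362.5] yaw -0.01 t 3.9 w 86.8 F [-0.6  0.3  0.7]
[[-0.0, -4.5, -0.0], [1.20, 6.25, 2.40], G]
[[-0.0, -4.5, -0.0], [2.30, 12.25, 4.90], G]
[[-0.0, -4.5, -0.0], [2.30, 18.25, 4.90], G]
[[-0.0, -4.5, -0.0], [2.30, 22.25, 4.90], G]
[[-0.0, -4.5, -0.0], [2.30, 24.95, 4.90], G]
```

Request:
apply_moves([
  [[0,-4.5,0],[1.2,6.2,2.4],0.7],
  [[0,-4.5,0],[2.3,12.2,4.9],0.7],
  [[0,-4.5,0],[2.3,18.2,4.9],0.7],
  [[0,-4.5,0],[2.3,21.5,4.9],0.7],
  [[0,-4.5,0],[2.3,21.5,4.9],0.7],
  [[0,-4.5,0],[2.3,21.5,4.9],0.7],
])

```text
time: 4.65
ee_pos: [553.6, 71.4, 149.5]
ee_rot: [-0.027, 0.707, -0.706, 0.029]
wrist_force: [0.8, -0.5, 0.4]
grip_width: 60.9
```

```bash
cat > c.py <<'E'
from mv import *
from fit import *
import sys
f=grab("side",sys.argv[1])
P=cloud(f);P=np.where((f["z_map"]>0)[...,None],P,np.nan)
Q=box(P,470,610,145,275,132,150);print("deep rim",circ(Q),len(Q))
Q=box(P,500,600,0,136,124,145);print("deep h",pca(Q),len(Q))
f=grab("wrist",sys.argv[1].replace(".png","w.png"))
P=cloud(f);P=np.where((f["z_map"]>0)[...,None],P,np.nan)
Q=box(P,535,580,0,136,124,140);print("deep h w",pca(Q),len(Q),Q.min(0) if len(Q) else 0,Q.max(0) if len(Q) else 0)
plan([(552,71,113,4.5)])
E
python3 c.py pics/d1.png
```

```text
deep rim [542.79245761 198.05361514  53.15490863] 281
deep h (array([551.72886521,  80.26670264]), np.float64(1.6481570130874965)) 166
deep h w (array([554.12221239,  56.24097989]), np.float64(1.6460824777970438)) 3809 [540.85442488  13.56204045 127.40887053] [565.60927251 118.66785755 137.38607112]
at [553.6  71.6 150. ] yaw 4.53 t 4.75 w 60.9 F [ 0.7 -0.2  0.1]
[[0.1, 0.0, -0.3], [0.18, 3.70, 0.05], G]
```

View pics/d1w.png

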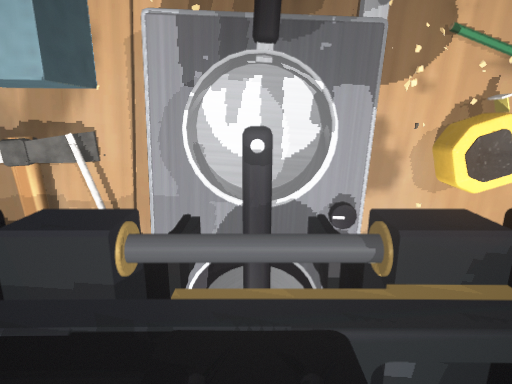

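The handle at image columns 244–272 sits centred between the fingers, so I'll lower and grip.

Request:
apply_moves([
  [[0,0,0],[0.05,2,0],0.7],
  [[0,0,0],[0.05,3.7,0],0.7],
  [[0,0,0],[0.05,3.7,0],0.5],
  [[0,0,0],[0.05,3.7,0],0.1],
  [[0,0,0],[0.05,3.7,0],0.1],
  [[0,0,0],[0.05,3.7,0],0.1],
  [[0,0,0],[0.05,3.7,0],0.1],
])

```text
time: 5.62
ee_pos: [553.3, 71.6, 113.3]
ee_rot: [-0.026, 0.707, -0.706, 0.03]
wrist_force: [-1.6, -0.6, 1.4]
grip_width: 19.1
```

```bash
cat > arc.py <<'E'
from mv import *
from fit import *
# arc(start pan centre, end pan centre, start phi, end phi, n)
def arc(c0,c1,phi0,phi1,n,z,s=None):
    s=s or arm.state();p=s["ee_pos"];y0=yaw_of(s)
    c0=np.array(c0);c1=np.array(c1)
    u=np.array([np.cos(phi0),np.sin(phi0)]);v=np.array([-u[1],u[0]])
    d=p[:2]-c0;a,b=d@u,d@v
    print("r,off",a,b)
    out=[]
    for k in range(1,n+1):
        t=k/n;ph=phi0+(phi1-phi0)*t;c=c0+(c1-c0)*t
        u=np.array([np.cos(ph),np.sin(ph)]);v=np.array([-u[1],u[0]])
        q=c+a*u+b*v;out.append((*q,z,y0+np.degrees(ph-phi0)))
    return out
E
python3 - <<'E'
from arc import *
s=arm.state()
t=arc((543.2,196),(549.5,192),-1.4935,0.038,24,s["ee_pos"][2],s)
plan(t[:12],s);print(t[11],t[-1])
E
```

```text
r,off 124.78769914307935 0.4706109903365569
at [553.3  71.6 113.3] yaw 4.53 t 5.625 w 19.1 F [-1.6 -0.6  1.4]
[[0.1, -3.7, -0.3], [-0.82, 0.00, -0.01], G]
[[0.0, -7.3, -0.3], [-1.64, 0.01, -0.07], G]
[[0.0, -11.0, -0.3], [-2.45, 0.01, -0.18], G]
[[0.0, -14.6, -0.3], [-3.25, 0.02, -0.34], G]
[[0.0, -18.3, -0.3], [-4.04, 0.02, -0.54], G]
[[0.0, -21.9, -0.3], [-4.81, 0.02, -0.80], G]
[[0.0, -25.6, -0.3], [-5.56, 0.03, -1.10], G]
[[-0.0, -29.2, -0.3], [-6.29, 0.03, -1.45], G]
[[-0.0, -32.9, -0.3], [-7.00, 0.04, -1.85], G]
[[-0.0, -36.6, -0.3], [-7.68, 0.04, -2.28], G]
[[-0.0, -40.2, -0.3], [-8.32, 0.04, -2.76], G]
[[-0.0, -43.9, -0.3], [-8.94, 0.05, -3.28], G]
(np.float64(639.838648469547), np.float64(111.3436999408673), np.float64(113.26077969626806), np.float64(48.400285253538776)) (np.float64(674.1797343513656), np.float64(197.21106267481264), np.float64(113.26077969626806), np.float64(92.27452841568156))
```

Request:
apply_moves([
  [[0,-3.7,0],[-0.82,0,-0.01],0.1],
  [[0,-7.3,0],[-1.64,0,-0.07],0.1],
  [[0,-11,0],[-2.45,0,-0.18],0.1],
  [[0,-14.6,0],[-3.25,0,-0.34],0.1],
  [[0,-18.3,0],[-4.04,0,-0.54],0.1],
  [[0,-21.9,0],[-4.81,0,-0.8],0.1],
  [[0,-25.6,0],[-5.56,0,-1.1],0.1],
  [[0,-29.2,0],[-6.29,0,-1.45],0.1],
  [[0,-32.9,0],[-7,0,-1.85],0.1],
  [[0,-36.6,0],[-7.68,0,-2.28],0.1],
  [[0,-40.2,0],[-8.32,0,-2.76],0.1],
  [[0,-43.9,0],[-8.94,0,-3.28],0.1],
])

```text
time: 7.12
ee_pos: [639.6, 111.5, 113.3]
ee_rot: [0.289, -0.645, 0.645, -0.292]
wrist_force: [-0.1, 0.4, -0.4]
grip_width: 17.6
```

```bash
cat > p.py <<'E'
from arc import *
import sys
# prints deep pan rim and handle relative info
def deep(f):
    P=cloud(f);P=np.where((f["z_map"]>0)[...,None],P,np.nan)
    Q=box(P,470,620,130,275,134,150);return circ(Q),len(Q)
for n in("side","scene"):
    f=grab(n,sys.argv[1]+n+".png");print(n,deep(f))
s=arm.state();plan([],s);print(s["joint_pos"])
E
python3 p.py pics/d2
```

```text
side (array([548.20184854, 195.70583489,  53.86885626]), 288)
scene (array([546.88464512, 193.16914269,  54.25925963]), 177)
at [640.  111.8 113.3] yaw 48.46 t 7.225 w 17.2 F [-0.1  0.3 -0.5]
[ 4.21665478e-01  5.12252689e-01 -7.38992646e-02  6.04922121e-04
 -9.80202034e-01  4.23729978e-01]
```

View pics/d2side.png

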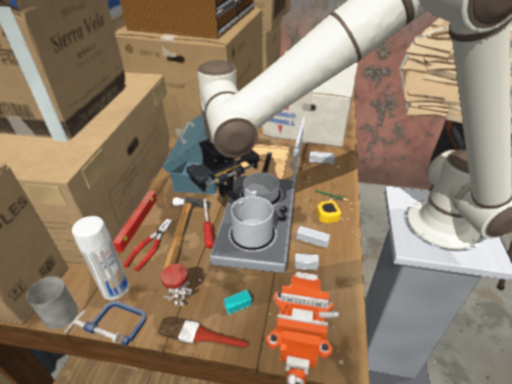

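```bash
python3 - <<'E'
from arc import *
s=arm.state()
t=arc((547.5,194),(549.5,192),-1.4935+np.radians(43.9),0.038,12,113.3,s)
plan(t,s)
E
```

```text
r,off 123.76098014933554 0.07851327096985347
at [640.  111.8 113.3] yaw 48.46 t 7.225 w 17.2 F [-0.1  0.3 -0.5]
[[-0.1, -3.7, -0.2], [-0.79, 0.00, -0.00], G]
[[-0.1, -7.3, -0.2], [-1.57, 0.00, -0.05], G]
[[-0.2, -11.0, -0.2], [-2.35, 0.01, -0.15], G]
[[-0.2, -14.6, -0.2], [-3.12, 0.01, -0.30], G]
[[-0.2, -18.3, -0.2], [-3.87, 0.01, -0.50], G]
[[-0.2, -21.9, -0.2], [-4.61, 0.02, -0.75], G]
[[-0.2, -25.6, -0.2], [-5.34, 0.02, -1.04], G]
[[-0.2, -29.2, -0.2], [-6.04, 0.02, -1.38], G]
[[-0.2, -32.9, -0.2], [-6.71, 0.02, -1.76], G]
[[-0.2, -36.5, -0.2], [-7.36, 0.02, -2.19], G]
[[-0.2, -40.2, -0.2], [-7.98, 0.02, -2.65], G]
[[-0.2, -43.8, -0.2], [-8.56, 0.02, -3.15], G]
```

Request:
apply_moves([
  [[0,-3.7,0],[-0.79,0,0],0.1],
  [[0,-7.3,0],[-1.57,0,-0.05],0.1],
  [[0,-11,0],[-2.35,0,-0.15],0.1],
  [[0,-14.6,0],[-3.12,0,-0.3],0.1],
  [[0,-18.3,0],[-3.87,0,-0.5],0.1],
  [[0,-21.9,0],[-4.61,0,-0.75],0.1],
  [[0,-25.6,0],[-5.34,0,-1.04],0.1],
  [[0,-29.2,0],[-6.04,0,-1.38],0.1],
  [[0,-32.9,0],[-6.71,0,-1.76],0.1],
  [[0,-36.5,0],[-7.36,0,-2.19],0.1],
  [[0,-40.2,0],[-7.98,0,-2.65],0.1],
  [[0,-43.8,0],[-8.56,0,-3.15],0.1],
])

```text
time: 8.72
ee_pos: [672.8, 196.8, 113.3]
ee_rot: [-0.509, 0.489, -0.491, 0.511]
wrist_force: [-0.3, 0.5, -0.6]
grip_width: 18.0
```

```bash
python3 p.py pics/d3; python3 - <<'E'
from fit import *
for n in("side","scene"):
    f=grab(n);P=cloud(f);P=np.where((f["z_map"]>0)[...,None],P,np.nan)
    Q=box(P,612,740,150,240,120,145);print(n,len(Q),pca(Q) if len(Q)>4 else 0)
    if n=='side':
        c=f["color"][150:280,180:320];cv2.imwrite("pics/d3c.png",cv2.resize(c,None,fx=4,fy=4)[...,::-1])
E
```

```text
side (array([549.62079109, 194.7512741 ,  53.38431489]), 274)
scene (array([547.55524359, 192.66133821,  53.46926988]), 158)
at [672.8 197.2 113.3] yaw 92.24 t 8.825 w 17.7 F [-0.3  0.4  0.1]
[ 5.15326228e-01  5.92323542e-01  7.21032987e-02  7.98044514e-04
 -1.04668908e+00  1.09415812e+00]
side 125 (array([636.97733232, 200.85726962]), np.float64(3.140743158994752))
scene 104 (array([661.66586089, 193.75001075]), np.float64(3.1405550247796667))
```

View pics/d3c.png

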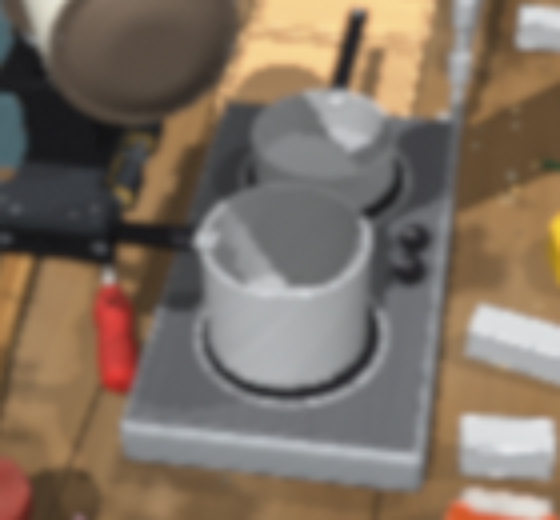

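The deep pan stands centred on its ring. I'll release, rise and check its angle.

Request:
apply_moves([
  [[0,0,0],[0,0,0],0.4],
  [[0,0,0],[0,0,0],0.6],
  [[0,0,0],[0,0,0],0.6],
  [[0,0,0],[0,-3,0],0.6],
  [[0,0,0],[0,-7,0],0.6],
  [[0,0,0],[0,-12,0],0.6],
  [[0,0,0],[0,-12,0],0.6],
])

```text
time: 9.8
ee_pos: [674.9, 197.1, 239.6]
ee_rot: [-0.504, 0.488, -0.493, 0.514]
wrist_force: [-0.7, -0.6, 0.4]
grip_width: 51.7
```

```bash
python3 - <<'E'
from arc import *
for n in("wrist","side","scene"):
    f=grab(n,f"pics/d4{n}.png");P=cloud(f);P=np.where((f["z_map"]>0)[...,None],P,np.nan)
    if n=="wrist": print(f["wfc"][:3,3])
    Q=box(P,612,740,150,240,120,145);print(n,len(Q),pca(Q) if len(Q)>4 else 0,Q.min(0),Q.max(0))
    Q=box(P,470,606,130,275,134,150);print(len(Q),circ(Q) if len(Q)>9 else 0)
plan([])
E
```

```text
[738.14078644 199.65901331 401.64886042]
wrist 2086 (array([685.14426521, 198.22863755]), np.float64(-3.104646589128542)) [635.38687516 187.47535438 128.84439236] [732.1185135  208.19548582 137.59665887]
477 [550.32032958 193.21259962  53.69534613]
side 289 (array([670.79694736, 201.91492132]), np.float64(-3.1005388034013346)) [612.85480818 189.8083051  125.03369528] [730.83924595 211.31295479 140.388863  ]
254 [549.31340689 194.51522981  53.16449904]
scene 101 (array([669.81889906, 194.43053498]), np.float64(-3.1015693793282932)) [613.8707516  186.08823061 125.94671294] [729.81878323 206.50328309 140.71060599]
148 [547.35937423 192.70139636  53.27843596]
at [671.9 196.3 232.5] yaw 92.14 t 9.95 w 52.0 F [-0.3  0.1 -0.7]
```

View pics/d4wrist.png

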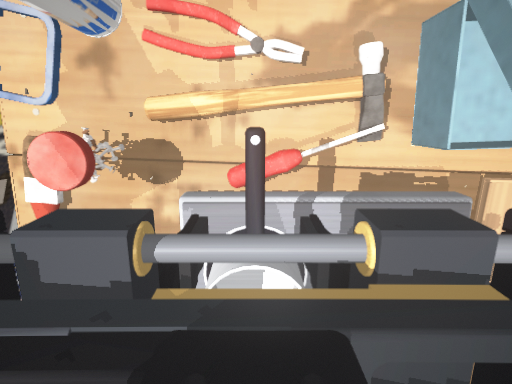

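Deep handle angle measures about 0.040 rad against the hotplate's yaw of about 0.038, which is fine. The screen stands too close to grip the shallow handle at once. So I'll push its tip round a little with shut fingers first.

```bash
python3 - <<'E'
from mv import *
plan([(515,-145,240,92),(515,-145,150,92)])
E
```

```text
at [671.9 196.3 232.5] yaw 92.14 t 9.95 w 52.0 F [-0.3  0.1 -0.7]
[[-0.1, 0.1, -0.1], [33.52, -0.83, -16.95], G]
[[-0.1, 0.1, -0.1], [33.53, 8.17, -16.97], G]
```

Request:
apply_moves([
  [[0,0,0],[5,-0.8,-2.5],0],
  [[0,0,0],[10.5,-0.8,-5.2],0],
  [[0,0,0],[16,-0.8,-8],0],
  [[0,0,0],[21.5,-0.8,-10.7],0],
  [[0,0,0],[27,-0.8,-13.5],0],
  [[0,0,0],[32,-0.8,-16],0],
  [[0,0,0],[33.5,-0.8,-17],0],
  [[0,0,0],[33.5,0,-17],0],
  [[0,0,0],[33.5,0,-17],0],
])

```text
time: 11.08
ee_pos: [514.3, -143.9, 230.2]
ee_rot: [-0.509, 0.491, -0.49, 0.51]
wrist_force: [0.8, 0.1, -0.2]
grip_width: 0.8
```

```bash
python3 - <<'E'
from arc import *
for n in("wrist","side"):
    f=grab(n,f"pics/s1{n}.png");P=cloud(f);P=np.where((f["z_map"]>0)[...,None],P,np.nan)
    Q=box(P,530,600,-170,-45,76,100);print(n,len(Q),pca(Q) if len(Q)>4 else 0,Q.min(0),Q.max(0))
    Q=box(P,480,620,-38,90,84,100);print(len(Q),circ(Q) if len(Q)>9 else 0)
    Q=box(P,430,500,-320,-60,158,178);print(len(Q),pca(Q) if len(Q)>4 else 0)
plan([(515,-135,150,92),(515,-135,72,92)])
E
```

```text
wrist 2185 (array([ 557.6208141 , -103.76764152]), np.float64(-1.558965856395666)) [ 547.76952413 -163.58388119   81.12457858] [566.78503314 -45.013706    91.90091982]
1926 [555.89921745  18.18074584  53.00596192]
569 (array([ 459.1239086 , -270.45362116]), np.float64(-1.5962769056722357))
side 108 (array([ 556.26776231, -101.6841973 ]), np.float64(1.5729695915613704)) [ 547.80979808 -159.61886261   82.33956077] [566.05246869 -45.02897442  93.86519417]
213 [555.1765832   21.32165157  53.12568165]
107 (array([ 460.88684534, -171.05668009]), np.float64(1.5426358597158414))
at [ 515.  -143.8  231.1] yaw 92.24 t 11.175 w 0.4 F [ 0.7 -0.1  1.1]
[[-0.1, 0.2, -0.1], [-0.87, 8.11, 0.02], G]
[[-0.1, 0.2, -0.1], [-0.86, 15.91, 0.01], G]
```

View pics/s1wrist.png

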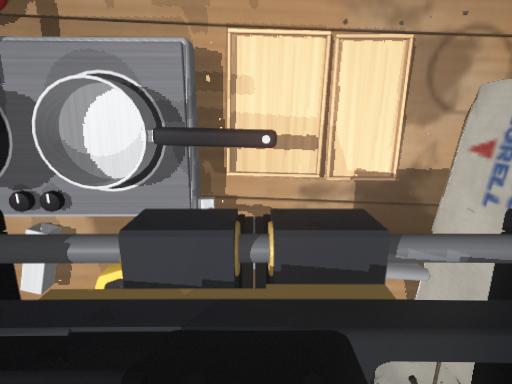

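View pics/s1side.png

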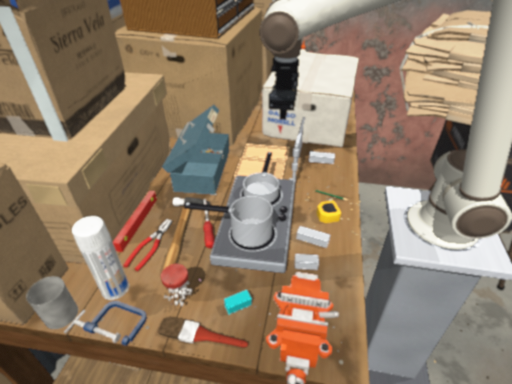

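```bash
python3 - <<'E'
from arc import *
s=arm.state()
# finger at tangential offset -(9+9.5)= -18.5 from handle axis when in contact ; r=155
c=np.array([555.5,20]);T=[(520,-135,150,92),(520,-135,72,91.5)]
for d in (0,4,8,12,16,20,24,28):
    ph=-1.56+np.radians(d);u=np.array([np.cos(ph),np.sin(ph)]);v=np.array([-u[1],u[0]])
    cc=c+np.array([5*d/28,0]); q=cc+152*u-17.5*v;T.append((*q,72,90.6+d))
plan(T,s)
E
```

```text
at [ 515.  -143.8  231.1] yaw 92.24 t 11.175 w 0.4 F [ 0.7 -0.1  1.1]
[[-0.1, 0.2, -0.1], [-0.85, 8.11, 0.52], G]
[[-0.1, 0.7, -0.1], [-0.84, 15.91, 0.51], G]
[[-0.1, 1.6, -0.1], [-1.05, 15.92, 2.48], G]
[[-0.1, -2.4, -0.1], [-0.93, 15.92, 3.62], G]
[[-0.1, -6.4, -0.1], [-0.88, 15.92, 4.75], G]
[[-0.1, -10.4, -0.1], [-0.92, 15.92, 5.89], G]
[[-0.1, -14.4, -0.1], [-1.02, 15.92, 7.03], G]
[[-0.1, -18.4, -0.1], [-1.20, 15.92, 8.15], G]
[[-0.1, -22.4, -0.1], [-1.45, 15.93, 9.26], G]
[[-0.1, -26.4, -0.0], [-1.78, 15.93, 10.35], G]
```

Request:
apply_moves([
  [[0,0,0],[-0.8,5,0.5],0],
  [[0,0,0],[-0.8,10,0.5],0],
  [[0,0.5,0],[-0.8,14,0.5],0],
  [[0,0.7,0],[-0.8,15.9,0.5],0],
  [[0,1.6,0],[-1,15.9,1.5],0],
  [[0,1.6,0],[-1.05,15.9,2.5],0],
  [[0,-2.4,0],[-0.93,15.9,3.6],0],
  [[0,-6.4,0],[-0.9,15.9,4.75],0],
])

```text
time: 12.18
ee_pos: [564.1, -132.4, 73.6]
ee_rot: [-0.536, 0.459, -0.461, 0.538]
wrist_force: [-0.3, 0.8, -0.0]
grip_width: 0.6
```

```bash
cat > sh.py <<'E'
from arc import *
import sys
for n in("wrist","side"):
    f=grab(n,sys.argv[1]+n+".png");P=cloud(f);P=np.where((f["z_map"]>0)[...,None],P,np.nan)
    Q=box(P,480,640,-42,90,84,100);c=circ(Q) if len(Q)>9 else [555,20,0];print(n,len(Q),c)
    m=(np.hypot(P[...,0]-c[0],P[...,1]-c[1])>66)&(np.hypot(P[...,0]-c[0],P[...,1]-c[1])<185)&(P[...,1]<120)&(P[...,2]>79)&(P[...,2]<100)
    Q=P[m]; print(len(Q),pca(Q) if len(Q)>4 else 0,Q.min(0),Q.max(0))
plan([])
E
python3 sh.py pics/s2
```

```text
wrist 2442 [558.16025482  16.35319472  51.98885873]
6170 (array([ 583.08151245, -103.57249096]), np.float64(1.7469320349302933)) [ 561.30042136 -160.60070189   79.45657635] [599.11408811 -46.36997854  99.68912914]
side 217 [557.06222092  20.53665041  53.51905537]
128 (array([550.22276522, -91.25273426]), np.float64(3.1050192317852865)) [ 456.40820216 -130.47560207   79.23814957] [592.43435953 -44.51616949  99.6567258 ]
at [ 565.  -132.5   73.5] yaw 98.68 t 12.275 w 0.4 F [-0.3  0.4  0.2]
```

View pics/s2wrist.png

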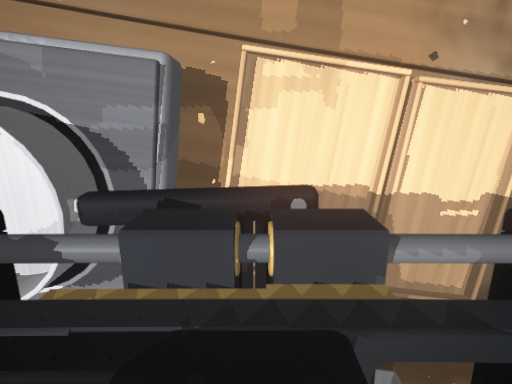

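```bash
python3 - <<'E'
from arc import *
s=arm.state()
c=np.array([557.5,19.5]);T=[]
for d in (11,15,19,23,27,31):
    ph=-1.56+np.radians(d);u=np.array([np.cos(ph),np.sin(ph)]);v=np.array([-u[1],u[0]])
    cc=c+np.array([4*(d-10)/20,0]); q=cc+152*u-17.5*v;T.append((*q,73,90.6+d-2))
plan(T,s)
E
```

```text
at [ 565.  -132.5   73.5] yaw 98.68 t 12.275 w 0.4 F [-0.3  0.4  0.2]
[[-0.3, -0.9, -0.0], [0.14, 0.06, 0.60], G]
[[-0.3, -4.9, 0.0], [0.18, 0.06, 1.75], G]
[[-0.3, -8.9, 0.0], [0.15, 0.07, 2.90], G]
[[-0.3, -12.9, 0.0], [0.04, 0.08, 4.04], G]
[[-0.3, -16.9, 0.0], [-0.14, 0.08, 5.17], G]
[[-0.3, -20.9, 0.0], [-0.39, 0.09, 6.28], G]
```

Then back off 2.5 cm from the handle and rise.

Request:
apply_moves([
  [[0,-0.9,0],[0.1,0,0.6],0],
  [[0,-4.9,0],[0.15,0,1.75],0],
  [[0,-8.9,0],[0.15,0,2.9],0],
  [[0,-12.9,0],[0.05,0,4.05],0],
  [[0,-16.9,0],[-0.1,0,5.2],0],
  [[0,-20.9,0],[-0.4,0,6.3],0],
  [[0,-20.9,0],[-0.4,0,6.3],0],
  [[0,-20.9,0],[0.2,0,4.5],0],
  [[0,-20.9,0],[0.2,-5,4],0.3],
  [[0,-20.9,0],[0.2,-11,4],0.6],
  [[0,-20.9,0],[0.2,-17,4],0.6],
])

```text
time: 13.65
ee_pos: [603.4, -128.8, 246.1]
ee_rot: [-0.609, 0.355, -0.358, 0.612]
wrist_force: [1.8, -0.1, -0.3]
grip_width: 22.8
```

```bash
python3 sh.py pics/s3
```

```text
wrist 1816 [562.48835468  17.07284229  53.38740273]
1909 (array([632.20402744, -84.08767393]), np.float64(2.1701718334189914)) [ 592.55437621 -134.71360616   81.17480891] [669.55500316 -31.9782448   92.75399908]
side 240 [561.76794322  19.9277342   53.4681168 ]
147 (array([603.32607605, -79.76210699]), np.float64(-3.1397252909357474)) [ 456.52990141 -135.72849998   79.0048336 ] [ 7.43031536e+02 -5.12685711e-01  9.96962497e+01]
at [ 607.6 -129.5  253.4] yaw 119.54 t 13.75 w 30.6 F [-0.2 -0.6  0.1]
```

View pics/s3wrist.png

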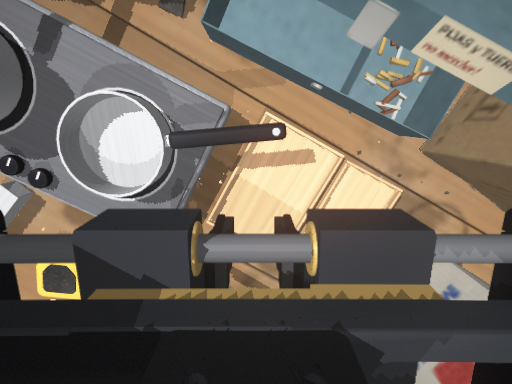

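```bash
python3 - <<'E'
from arc import *
for n in("wrist","scene","side"):
    f=grab(n);P=cloud(f);P=np.where((f["z_map"]>0)[...,None],P,np.nan)
    for y in (20,10,0,-40,-80,-120,-160):
        Q=box(P,690,760,y-8,y+8,80,320)
        print(n,y,len(Q),Q[:,0].min().round(0) if len(Q) else '',Q[:,2].max().round(0) if len(Q) else '', Q[Q[:,0].argmin()].round(0) if len(Q) else '')
c=np.array([562,18.5]);u=np.array([np.cos(-.971),np.sin(-.971)])
q=c+92*u;print(q)
plan([(*q,200,90-55.6),(*q,110,90-55.6),(*q,67,90-55.6)])
E
```

```text
wrist 20 0   
wrist 10 0   
wrist 0 0   
wrist -40 0   
wrist -80 54 749.0 174.0 [749. -79. 170.]
wrist -120 448 743.0 184.0 [ 743. -128.  164.]
wrist -160 234 754.0 178.0 [ 754. -154.  172.]
scene 20 0   
scene 10 1 755.0 183.0 [755.   2. 183.]
scene 0 22 735.0 192.0 [735.  -6.  83.]
scene -40 17 749.0 198.0 [749. -45. 180.]
scene -80 9 747.0 186.0 [747. -78. 178.]
scene -120 21 742.0 190.0 [ 742. -127.  168.]
scene -160 15 752.0 187.0 [ 752. -160.  174.]
side 20 0   
side 10 15 748.0 190.0 [748.   3. 170.]
side 0 43 740.0 191.0 [740.  -2.  81.]
side -40 20 748.0 188.0 [748. -47. 171.]
side -80 13 750.0 184.0 [750. -76. 172.]
side -120 12 744.0 183.0 [ 744. -123.  168.]
side -160 4 757.0 178.0 [ 757. -157.  174.]
[613.93164139 -57.44145523]
at [ 603.4 -128.5  243.8] yaw 119.51 t 13.9 w 42.6 F [-0.6  0.2 -0.6]
[[-0.3, 85.1, -0.2], [-5.66, 4.40, 4.39], G]
[[-0.3, 85.1, -0.2], [-5.68, 13.40, 4.34], G]
[[-0.3, 85.1, -0.2], [-5.68, 17.70, 4.32], G]
```

Request:
apply_moves([
  [[0,10,0],[-1,0.5,0.8],0.6],
  [[0,20,0],[-2,1,1.5],0.6],
  [[0,30,0],[-3,2,2.3],0.6],
  [[0,40,0],[-4,3,3],0.6],
  [[0,50,0],[-5,4,4],0.6],
  [[0,60,0],[-5.7,4.4,4.4],0.6],
  [[0,70,0],[-5.7,4.4,4.4],0.6],
  [[0,80,0],[-5.7,4.4,4.4],0.6],
  [[0,85,0],[-5.7,6,4.4],0.6],
  [[0,85,0],[-5.7,10,4.3],0.6],
  [[0,85,0],[-5.7,12,4.3],0.6],
  [[0,85,0],[-5.7,12,4.3],0.6],
])

```text
time: 15.4
ee_pos: [610.9, -57.8, 120.4]
ee_rot: [-0.21, 0.676, -0.675, 0.209]
wrist_force: [0.6, 0.0, 0.6]
grip_width: 52.3
```

```bash
python3 sh.py pics/s4;python3 - <<'E'
from mv import *
plan([(614,-57.5,67,34.4)])
E
```

```text
wrist 923 [561.19038929  19.07820228  54.94255029]
4509 (array([636.42314509, -91.42880972]), np.float64(2.1854953550481127)) [ 463.30240404 -135.30043375   83.43261264] [669.66853731 -40.92665177  99.45126185]
side 235 [561.73468788  19.7436973   53.43410027]
117 (array([586.18671905, -71.03695531]), np.float64(-3.0411081597377203)) [ 456.20580583 -127.1231578    79.02187844] [740.03153552  -2.87869996  99.97342843]
at [613.3 -57.6 123.7] yaw 34.51 t 15.5 w 52.1 F [-0.3  0.2  0.2]
at [613.3 -57.6 123.7] yaw 34.51 t 15.5 w 52.1 F [-0.3  0.2  0.2]
[[-0.1, 0.1, -0.2], [-0.04, 5.67, 0.02], G]
```

View pics/s4wrist.png

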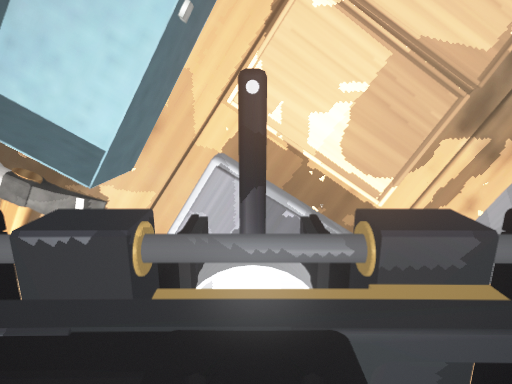

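Handle centred (columns 240–266) and aligned, so I'll lower and grip.

Request:
apply_moves([
  [[0,0,0],[0,3,0],0.6],
  [[0,0,0],[0,5.6,0],0.6],
  [[0,0,0],[0,5.6,0],0.5],
  [[0,0,0],[0,5.6,0],0.1],
  [[0,0,0],[0,5.6,0],0.1],
  [[0,0,0],[0,5.6,0],0.1],
  [[0,0,0],[0,5.6,0],0.1],
])

```text
time: 16.38
ee_pos: [613.7, -57.8, 68.6]
ee_rot: [0.208, -0.675, 0.675, -0.212]
wrist_force: [-0.9, -0.6, 3.3]
grip_width: 17.4
```

```bash
python3 - <<'E'
from arc import *
s=arm.state()
t=arc((561.8,18.7),(554.5,22),-0.971,0.038,18,s["ee_pos"][2],s)
plan(t[:10],s)
E
```

```text
r,off 92.39702158163925 -0.34680977330630136
at [613.7 -57.8  68.6] yaw 34.55 t 16.375 w 17.4 F [-0.9 -0.6  3.3]
[[-0.1, -3.2, -0.3], [-0.49, 0.00, -0.05], G]
[[-0.1, -6.4, -0.3], [-0.99, 0.00, -0.13], G]
[[-0.2, -9.6, -0.3], [-1.48, 0.01, -0.23], G]
[[-0.2, -12.8, -0.2], [-1.96, 0.01, -0.37], G]
[[-0.2, -16.1, -0.2], [-2.44, 0.01, -0.53], G]
[[-0.2, -19.3, -0.2], [-2.91, 0.01, -0.73], G]
[[-0.2, -22.5, -0.2], [-3.38, 0.01, -0.94], G]
[[-0.2, -25.7, -0.2], [-3.83, 0.01, -1.19], G]
[[-0.2, -28.9, -0.2], [-4.27, 0.02, -1.46], G]
[[-0.2, -32.1, -0.2], [-4.69, 0.02, -1.76], G]
```

Request:
apply_moves([
  [[0,-3.2,0],[-0.49,0,-0.05],0.1],
  [[0,-6.4,0],[-0.99,0,-0.13],0.1],
  [[0,-9.6,0],[-1.48,0,-0.23],0.1],
  [[0,-12.8,0],[-1.96,0,-0.37],0.1],
  [[0,-16.1,0],[-2.44,0,-0.53],0.1],
  [[0,-19.3,0],[-2.91,0,-0.73],0.1],
  [[0,-22.5,0],[-3.38,0,-0.94],0.1],
  [[0,-25.7,0],[-3.83,0,-1.19],0.1],
  [[0,-28.9,0],[-4.27,0,-1.46],0.1],
  [[0,-32.1,0],[-4.69,0,-1.76],0.1],
])

```text
time: 17.62
ee_pos: [642.6, -16.4, 68.6]
ee_rot: [0.387, -0.59, 0.591, -0.391]
wrist_force: [1.0, -0.1, -2.0]
grip_width: 17.9
```

```bash
python3 sh.py pics/s5 | grep -v "^[0-9]"; python3 - <<'E'
from arc import *
s=arm.state();ph=np.radians(yaw_of(s)-34.55)-0.971
for c in ((557.7,20.5),):
    t=arc(c,(554.5,22),ph,0.038,8,s["ee_pos"][2],s);plan(t,s)
E
```

```text
wrist 901 [629.69952121  -9.52300293   6.38148365]
side 271 [560.74956985  21.98258848  54.37091244]
at [642.6 -16.2  68.7] yaw 66.67 t 17.725 w 17.8 F [0.7 1.  0. ]
r,off 92.51300448932442 0.2635657418055988
at [642.6 -16.2  68.7] yaw 66.67 t 17.725 w 17.8 F [0.7 1.  0. ]
[[-0.3, -3.2, -0.2], [-0.52, 0.00, -0.06], G]
[[-0.3, -6.4, -0.2], [-1.04, 0.00, -0.15], G]
[[-0.3, -9.6, -0.2], [-1.55, 0.00, -0.26], G]
[[-0.3, -12.8, -0.2], [-2.06, 0.00, -0.41], G]
[[-0.3, -16.1, -0.1], [-2.57, 0.01, -0.58], G]
[[-0.3, -19.3, -0.1], [-3.06, 0.01, -0.78], G]
[[-0.3, -22.5, -0.1], [-3.55, 0.01, -1.01], G]
[[-0.3, -25.7, -0.1], [-4.02, 0.01, -1.27], G]
```

Request:
apply_moves([
  [[0,-3.2,0],[-0.52,0,-0.06],0.1],
  [[0,-6.4,0],[-1.04,0,-0.15],0.1],
  [[0,-9.6,0],[-1.55,0,-0.26],0.1],
  [[0,-12.8,0],[-2.06,0,-0.41],0.1],
  [[0,-16.1,0],[-2.57,0,-0.58],0.1],
  [[0,-19.3,0],[-3.06,0,-0.78],0.1],
  [[0,-22.5,0],[-3.55,0,-1.01],0.1],
  [[0,-25.7,0],[-4.02,0,-1.27],0.1],
  [[0,-25.7,0],[-4.02,0,-1.27],0.1],
])

```text
time: 18.85
ee_pos: [647.0, 26.2, 68.6]
ee_rot: [-0.508, 0.489, -0.491, 0.512]
wrist_force: [-0.8, 1.3, -1.2]
grip_width: 17.7
```

```bash
python3 - <<'E'
from arc import *
for n in("side","scene"):
    f=grab(n,f"pics/s6{n}.png");P=cloud(f);P=np.where((f["z_map"]>0)[...,None],P,np.nan)
    Q=box(P,480,605,-42,90,85,98);print(n,len(Q),circ(Q))
    Q=box(P,470,600,130,275,134,150);print(n,len(Q),circ(Q))
    if n=='side':
        c=f["color"][140:280,180:320];cv2.imwrite("pics/s6c.png",cv2.resize(c,None,fx=4,fy=4)[...,::-1])
plan([])
E
```

```text
side 174 [555.61580058  25.11497419  53.43551179]
side 235 [549.16820804 194.55423234  53.17077129]
scene 157 [553.28807092  23.16992185  52.94291788]
scene 138 [547.13036182 192.91193194  53.14826004]
at [647.   25.9  68.7] yaw 92.28 t 18.95 w 17.7 F [ 0.5  0.9 -0.6]
```

View pics/s6c.png

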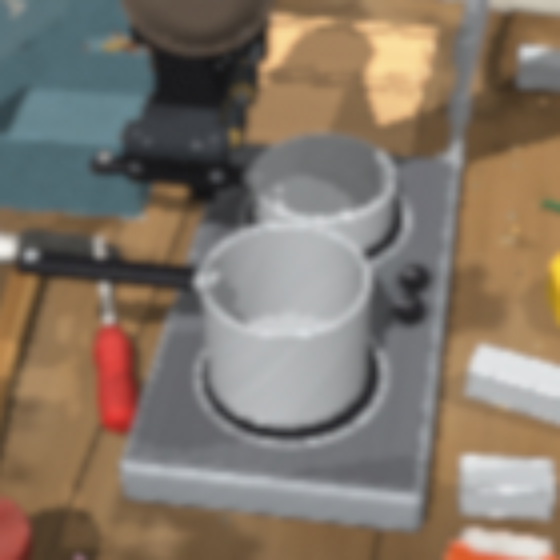

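Request:
apply_moves([
  [[0,0,0],[0,0,0],0.4],
  [[0,0,0],[0,0,0],0.6],
  [[0,0,0],[0,0,0],0.6],
  [[0,0,0],[0,-4,0],0.6],
  [[0,0,0],[0,-9,0],0.6],
  [[0,0,0],[0,-15,0],0.6],
  [[0,0,0],[0,-21,0],0.6],
  [[0,0,0],[0,-21,0],0.6],
])

```text
time: 19.95
ee_pos: [648.3, 25.6, 285.9]
ee_rot: [-0.504, 0.486, -0.494, 0.515]
wrist_force: [0.0, -0.9, -0.3]
grip_width: 52.2
```

```bash
cat > chk.py <<'E'
from arc import *
import sys
for n in sys.argv[2:]:
    f=grab(n,sys.argv[1]+n+".png");P=cloud(f);P=np.where((f["z_map"]>0)[...,None],P,np.nan)
    for nm,b,h in (("shal",(480,605,-42,90,85,98),(618,745,-20,60,78,98)),("deep",(470,600,130,275,134,150),(612,740,150,240,120,145))):
        Q=box(P,*b); 
        if len(Q)>20: print(n,nm,len(Q),circ(Q).round(1))
        Q=box(P,*h)
        if len(Q)>20: c,a=pca(Q);print("   handle",len(Q),c.round(1),round((a+np.pi/2)%np.pi-np.pi/2,3))
plan([])
E
python3 chk.py pics/s7 side scene wrist
```

```text
side shal 176 [555.8  25.1  53.3]
   handle 213 [677.8  32.2] 0.015
side deep 239 [549.5 194.4  53.1]
   handle 289 [670.7 201.9] 0.041
scene shal 153 [553.4  23.5  52.9]
   handle 108 [677.4  23.8] -0.039
scene deep 139 [547.  192.9  53.2]
   handle 98 [670.3 194.1] 0.044
wrist shal 572 [556.9  23.6  53. ]
   handle 1622 [680.5  28.3] 0.043
   handle 2432 [673.8 195.1] 0.039
at [645.   25.5 277.6] yaw 92.26 t 20.1 w 52.3 F [ 0.   0.7 -0.1]
```

View pics/s7wrist.png

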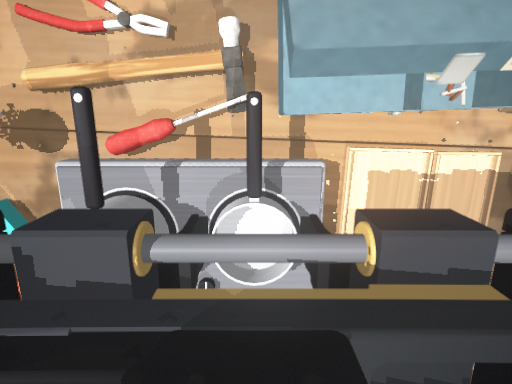

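Both handles point back: measured 0.04 rad each against a hotplate yaw of 0.038. Now the screen: I'll go to the grip point above it.

```bash
python3 - <<'E'
from arc import *
h=np.array([464,-91]);a=-1.599;q=h+140*np.array([np.cos(a),np.sin(a)]);print(q)
plan([(*q,270,-1.6),(*q,190,-1.6)])
E
```

```text
[ 460.0520092  -230.94432239]
at [645.   25.5 277.6] yaw 92.26 t 20.1 w 52.3 F [ 0.   0.7 -0.1]
[[-0.1, 93.9, -0.3], [24.90, 0.64, -19.49], G]
[[-0.1, 93.9, -0.3], [24.91, 8.64, -19.52], G]
```

Request:
apply_moves([
  [[0,9.5,0],[3,0.3,-2.5],0.5],
  [[0,19,0],[6,0.5,-5],0.5],
  [[0,28.5,0],[9,0.5,-7.5],0.5],
  [[0,38,0],[12,0.5,-10],0.5],
  [[0,47.5,0],[15,0.5,-12.5],0.5],
  [[0,57,0],[18,0.5,-15],0.5],
  [[0,66.5,0],[21,0.5,-17],0.5],
  [[0,76,0],[24,0.5,-19],0.5],
  [[0,85.5,0],[24.9,3,-19.5],0.5],
  [[0,94,0],[24.9,6,-19.5],0.5],
  [[0,94,0],[24.9,8.2,-19.5],0.5],
  [[0,94,0],[24.9,8.2,-19.5],0.5],
])

```text
time: 21.6
ee_pos: [458.1, -230.4, 191.3]
ee_rot: [0.01, 0.708, -0.706, -0.012]
wrist_force: [0.2, 0.3, -0.7]
grip_width: 43.5
```

```bash
cat > sc.py <<'E'
from arc import *
import sys
for n in("wrist","side","scene"):
    f=grab(n,sys.argv[1]+n+".png");P=cloud(f);P=np.where((f["z_map"]>0)[...,None],P,np.nan)
    Q=box(P,430,490,-320,-60,158,172);print(n,len(Q),pca(Q) if len(Q)>4 else 0,Q.min(0) if len(Q) else 0,Q.max(0) if len(Q) else 0)
plan([(460,-231,145,-1.6)])
E
python3 sc.py pics/k1
```

```text
wrist 2225 (array([ 458.709649 , -243.7892037]), np.float64(1.5381583277337683)) [ 452.36070095 -289.1115935   161.41867799] [ 465.74118856 -178.02842174  169.13713208]
side 109 (array([ 460.89306446, -172.10269546]), np.float64(1.5416241087816673)) [ 453.61470964 -283.40242048  158.22192679] [468.36398183 -79.74427877 171.14770972]
scene 244 (array([ 456.78919898, -194.81816506]), np.float64(-1.6016249586314193)) [ 448.75870315 -287.45071868  158.00762496] [466.66440305 -85.82794907 171.60294277]
at [ 460.7 -231.   194.8] yaw -1.72 t 21.75 w 43.5 F [-0.5  0.6 -0.4]
[[0.1, -0.1, -0.2], [0.09, 4.98, 0.01], G]
```

View pics/k1wrist.png

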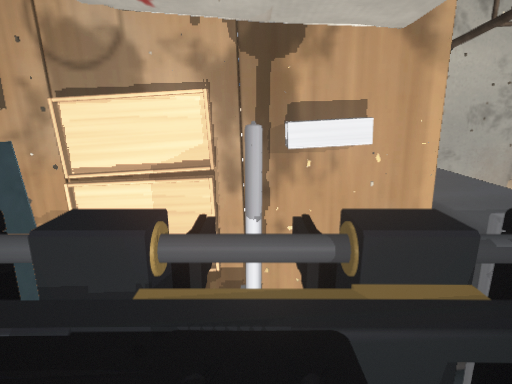

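View pics/k1side.png

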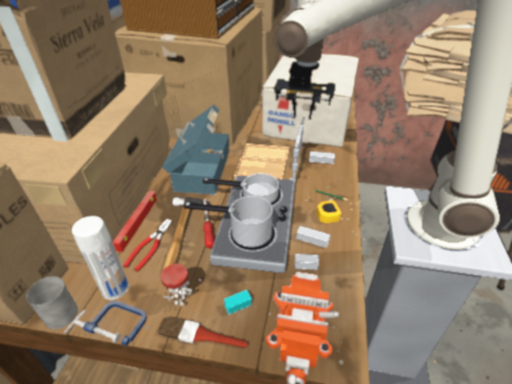

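Request:
apply_moves([
  [[0,0,0],[0.1,2.5,0],0.5],
  [[0,0,0],[0.15,4.9,0],0.5],
  [[0,0,0],[0.15,4.9,0],0.5],
  [[0,0,0],[0.15,4.9,0],0.05],
  [[0,0,0],[0.15,4.9,0],0.05],
  [[0,0,0],[0.15,4.9,0],0.05],
  [[0,0,0],[0.15,4.9,0],0.05],
])

```text
time: 22.62
ee_pos: [459.3, -230.9, 146.2]
ee_rot: [0.012, 0.707, -0.707, -0.009]
wrist_force: [-1.5, 0.6, 1.1]
grip_width: 11.8
```

```bash
python3 - <<'E'
from arc import *
s=arm.state()
h=(464,-91);d=s["ee_pos"][:2]-np.array(h);a=np.arctan2(d[1],d[0]);print(a)
t=arc(h,h,a,a+np.radians(93.8),24,s["ee_pos"][2],s);plan(t[:12],s)
E
```

```text
-1.6043783815148476
r,off 139.95888857181194 -4.97482690964638e-15
at [ 459.3 -230.9  146.2] yaw -1.71 t 22.625 w 11.8 F [-1.5  0.6  1.1]
[[0.1, -3.9, -0.2], [-0.95, 0.00, -0.03], G]
[[0.1, -7.8, -0.3], [-1.90, 0.01, -0.12], G]
[[0.0, -11.7, -0.3], [-2.85, 0.01, -0.28], G]
[[0.0, -15.6, -0.3], [-3.77, 0.02, -0.50], G]
[[0.0, -19.5, -0.3], [-4.68, 0.02, -0.79], G]
[[0.0, -23.4, -0.3], [-5.57, 0.03, -1.14], G]
[[0.0, -27.4, -0.3], [-6.44, 0.03, -1.54], G]
[[-0.0, -31.3, -0.3], [-7.27, 0.03, -2.01], G]
[[-0.0, -35.2, -0.3], [-8.07, 0.04, -2.53], G]
[[-0.0, -39.1, -0.3], [-8.84, 0.04, -3.10], G]
[[-0.0, -43.0, -0.3], [-9.56, 0.05, -3.72], G]
[[-0.0, -46.9, -0.3], [-10.24, 0.05, -4.39], G]
```

Request:
apply_moves([
  [[0,-3.9,0],[-0.95,0,-0.03],0.05],
  [[0,-7.8,0],[-1.9,0,-0.12],0.05],
  [[0,-11.7,0],[-2.85,0,-0.28],0.05],
  [[0,-15.6,0],[-3.77,0,-0.5],0.05],
  [[0,-19.5,0],[-4.68,0,-0.79],0.05],
  [[0,-23.4,0],[-5.57,0,-1.14],0.05],
  [[0,-27.4,0],[-6.44,0,-1.54],0.05],
  [[0,-31.3,0],[-7.27,0,-2.01],0.05],
  [[0,-35.2,0],[-8.07,0,-2.53],0.05],
  [[0,-39.1,0],[-8.84,0,-3.1],0.05],
  [[0,-43,0],[-9.56,0,-3.72],0.05],
  [[0,-46.9,0],[-10.24,0,-4.39],0.05],
])

```text
time: 24.12
ee_pos: [561.3, -189.8, 146.2]
ee_rot: [-0.272, 0.653, -0.652, 0.272]
wrist_force: [-3.1, 1.1, 2.1]
grip_width: 9.7
```

```bash
python3 - <<'E'
from arc import *
f=grab("side","pics/k2.png");P=cloud(f);P=np.where((f["z_map"]>0)[...,None],P,np.nan)
Q=box(P,440,700,-300,-60,158,172);print(len(Q),pca(Q))
s=arm.state()
h=(464,-91);d=s["ee_pos"][:2]-np.array(h);a=np.arctan2(d[1],d[0]);print(a)
t=arc(h,h,a,.036,12,s["ee_pos"][2],s);plan(t,s)
E
```

```text
152 (array([ 529.35097277, -150.81720752]), np.float64(2.3728362009369723))
-0.7848189104127452
r,off 138.67930216117705 1.0448821356013292e-14
at [ 562.1 -189.   146.2] yaw 45.42 t 24.175 w 9.9 F [-2.6  3.4  1.9]
[[0.1, -3.9, -0.1], [-0.95, 0.00, -0.03], G]
[[0.1, -7.8, -0.1], [-1.89, 0.00, -0.12], G]
[[0.1, -11.8, -0.1], [-2.83, 0.01, -0.27], G]
[[0.0, -15.7, -0.1], [-3.75, 0.01, -0.49], G]
[[0.0, -19.6, -0.1], [-4.66, 0.01, -0.77], G]
[[0.0, -23.5, -0.1], [-5.54, 0.01, -1.11], G]
[[0.0, -27.4, -0.1], [-6.40, 0.01, -1.52], G]
[[0.0, -31.4, -0.1], [-7.23, 0.01, -1.98], G]
[[0.0, -35.3, -0.1], [-8.03, 0.02, -2.49], G]
[[0.0, -39.2, -0.1], [-8.78, 0.02, -3.06], G]
[[0.0, -43.1, -0.1], [-9.50, 0.02, -3.68], G]
[[0.0, -47.0, -0.1], [-10.18, 0.02, -4.35], G]
```

Request:
apply_moves([
  [[0,-3.9,0],[-0.95,0,-0.03],0.05],
  [[0,-7.8,0],[-1.89,0,-0.12],0.05],
  [[0,-11.8,0],[-2.83,0,-0.27],0.05],
  [[0,-15.7,0],[-3.75,0,-0.49],0.05],
  [[0,-19.6,0],[-4.66,0,-0.77],0.05],
  [[0,-23.5,0],[-5.54,0,-1.11],0.05],
  [[0,-27.4,0],[-6.4,0,-1.52],0.05],
  [[0,-31.4,0],[-7.23,0,-1.98],0.05],
  [[0,-35.3,0],[-8.03,0,-2.49],0.05],
  [[0,-39.2,0],[-8.78,0,-3.06],0.05],
  [[0,-43.1,0],[-9.5,0,-3.68],0.05],
  [[0,-47,0],[-10.18,0,-4.35],0.05],
])

```text
time: 25.68
ee_pos: [601.3, -86.5, 146.2]
ee_rot: [0.511, -0.49, 0.488, -0.51]
wrist_force: [-3.0, -1.5, 0.8]
grip_width: 9.6
```

```bash
cat > sc2.py <<'E'
from arc import *
import sys
for n in sys.argv[2:]:
    f=grab(n,sys.argv[1]+n+".png");P=cloud(f);P=np.where((f["z_map"]>0)[...,None],P,np.nan)
    Q=box(P,480,680,-130,-60,155,172);print(n,len(Q),pca(Q) if len(Q)>4 else '')
    Q=box(P,480,680,-130,-60,70,155);print('  sheet',n,len(Q),pca(Q) if len(Q)>4 else '')
plan([])
E
python3 sc2.py pics/k3 side scene
```

```text
side 209 (array([561.71907683, -81.76908079]), np.float64(-3.0767517748283786))
  sheet side 1177 (array([569.86431212, -84.25447775]), np.float64(-3.1047737140588696))
scene 142 (array([555.85568512, -88.68520343]), np.float64(-3.1152024142288055))
  sheet scene 487 (array([560.82981825, -87.58163445]), np.float64(-3.096817023968674))
at [601.3 -85.6 146.2] yaw 92.41 t 25.775 w 9.7 F [-3.3  1.6  1.6]
```

View pics/k3side.png

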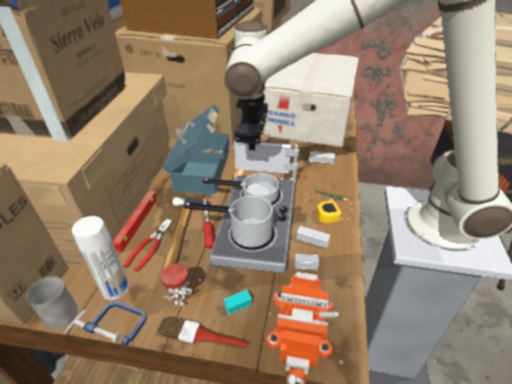

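Request:
apply_moves([
  [[0,0,0],[0,0,0],0.2],
  [[0,0,0],[0,0,0],0.4],
  [[0,0,0],[0,0,0],0.4],
  [[0,0,0],[0,0,0],0.4],
  [[0,0,0],[0,-4,0],0.4],
  [[0,0,0],[0,-9,0],0.4],
  [[0,0,0],[0,-15,0],0.4],
  [[0,0,0],[0,-15,0],0.4],
])

```text
time: 26.78
ee_pos: [604.4, -86.3, 302.8]
ee_rot: [-0.507, 0.487, -0.492, 0.514]
wrist_force: [-0.2, -0.3, -1.6]
grip_width: 35.3
```

```bash
python3 sc2.py pics/k4 side scene wrist; python3 chk.py pics/k4 side
```

```text
side 252 (array([570.8131139, -82.3446127]), np.float64(-3.0976121770150757))
  sheet side 1190 (array([570.46092947, -83.65898327]), np.float64(-3.0990936073318864))
scene 140 (array([564.51269488, -87.76829414]), np.float64(-3.0962773462337445))
  sheet scene 506 (array([564.52434347, -87.33348118]), np.float64(-3.0969057494934464))
wrist 1516 (array([589.72712326, -85.10371649]), np.float64(-3.0953090870268447))
  sheet wrist 6 (array([661.19112258, -81.64498667]), np.float64(1.6194706313571974))
at [601.1 -85.8 295.2] yaw 92.4 t 26.925 w 35.2 F [ 0.6 -0.4 -0.4]
side shal 177 [555.5  25.1  53.2]
   handle 217 [678.6  31.9] 0.002
side deep 232 [549.4 194.3  53.2]
   handle 288 [670.9 201.8] 0.04
at [601.  -85.8 294.6] yaw 92.4 t 26.975 w 34.6 F [ 0.3 -0.7  0.1]
```

View pics/k4wrist.png

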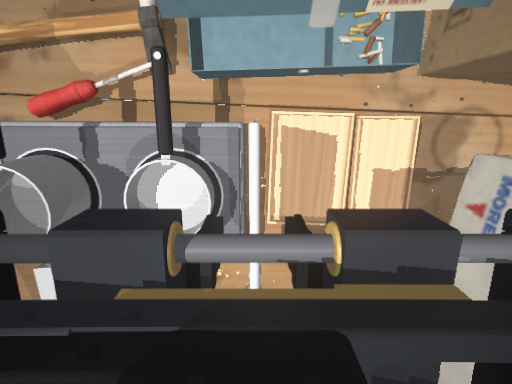

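```bash
python3 - <<'E'
from rect import *
f=grab("wrist");im=rect(f,14,470,700,-340,-90,3,None)
for y in range(-330,-90,20): cv2.putText(im,str(y),(int((-90-y)*3),10),0,.35,(0,0,255)); cv2.line(im,(int((-90-y)*3),12),(int((-90-y)*3),18),(0,0,255),1)
for x in range(480,700,20): cv2.putText(im,str(x),(0,int((700-x)*3)),0,.35,(0,0,255))
cv2.imwrite("pics/tray.png",im)
for t in("tray_short","tray_long"):
    for r in arm.landmark_of(t,"wrist"): print(t,r,at_z(f,*r["centre"],0).round(1))
    for r in arm.boxes_of(t,"wrist"): print(t,r)
E
```

```text
tray_short {'centre': [170.2, 378.5], 'conf': 0.89} [ 591.2 -274.3    0. ]
tray_short {'box': [344.5, 114.1, 423.0, 209.0], 'conf': 0.92}
tray_long {'centre': [168.9, 304.8], 'conf': 0.78} [ 588.6 -162.5    0. ]
tray_long {'centre': [183.3, 129.3], 'conf': 0.41} [555.1 105.6   0. ]
tray_long {'box': [268.5, 107.9, 355.8, 225.0], 'conf': 0.75}
tray_long {'box': [122.1, 45.4, 213.8, 235.4], 'conf': 0.59}
```

View pics/tray.png

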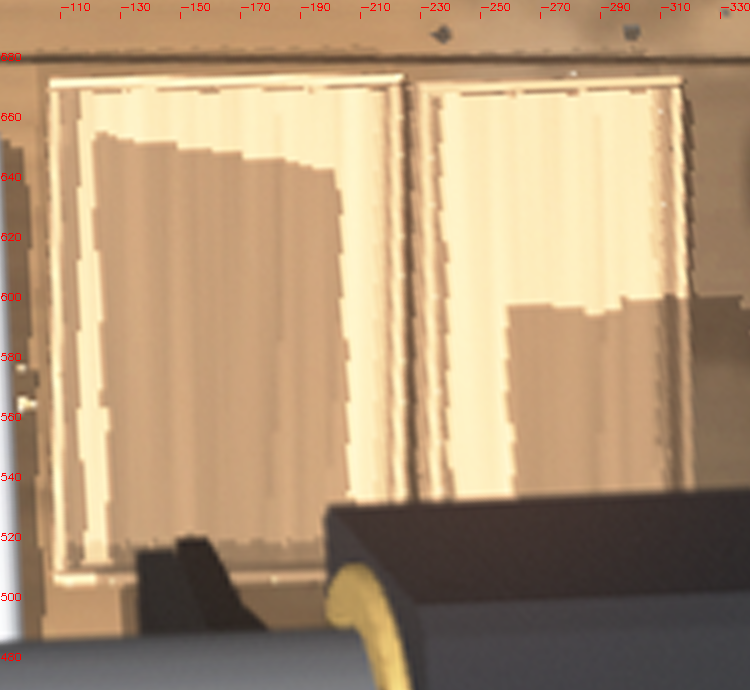

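Measured trays: long centre about (590,-166), short centre about (590,-274), both with yaw about +0.8°. Next I'll move above the right-hand long spacer.

```bash
python3 - <<'E'
from mv import *
plan([(376,-271,250,92.4),(376,-271,150,92.4)])
E
```

```text
at [601.5 -85.9 295.1] yaw 92.41 t 27.225 w 34.7 F [ 1.4 -0.7 -0.1]
[[0.2, 0.0, -0.1], [17.55, 4.58, -23.29], G]
[[0.2, 0.0, -0.1], [17.57, 14.58, -23.25], G]
```

Request:
apply_moves([
  [[0,0,0],[3.6,0,-4.8],0.7],
  [[0,0,0],[7.2,0,-9.6],0.7],
  [[0,0,0],[10.8,1,-14.4],0.7],
  [[0,0,0],[14.4,3,-19],0.7],
  [[0,0,0],[17.6,6,-23.2],0.7],
  [[0,0,0],[17.6,11,-23.2],0.7],
  [[0,0,0],[17.6,14.6,-23.2],0.7],
  [[0,0,0],[17.6,14.6,-23.2],0.7],
  [[0,0,0],[17.6,14.6,-23.2],0.7],
])

```text
time: 28.35
ee_pos: [377.7, -271.7, 151.1]
ee_rot: [0.511, -0.49, 0.488, -0.51]
wrist_force: [0.3, 0.5, 0.4]
grip_width: 60.9
```

```bash
cat > sp.py <<'E'
from arc import *
import sys
# sp.py pic cx cy
cx,cy=float(sys.argv[2]),float(sys.argv[3])
for n in sys.argv[4:]:
    f=grab(n,sys.argv[1]+n+".png");P=cloud(f);P=np.where((f["z_map"]>0)[...,None],P,np.nan)
    Q=box(P,cx-70,cx+70,cy-70,cy+70,22,36)
    if len(Q)>10: print(n,cv2.minAreaRect(Q[:,:2].astype(np.float32)),len(Q),Q[:,2].max(),pca(Q))
plan([])
E
python3 sp.py pics/a1 376 -271 wrist side scene
```

```text
wrist ((376.5409851074219, -272.71002197265625), (89.73224639892578, 28.013580322265625), 1.1334054470062256) 2600 29.239718177428642 (array([ 378.26237551, -272.57850702]), np.float64(-3.118852708084273))
side ((377.5436096191406, -270.8601989746094), (88.20539855957031, 33.69425582885742), 0.41897836327552795) 133 32.120682389175386 (array([ 376.49261659, -268.30862755]), np.float64(-3.108656779697517))
scene ((374.43084716796875, -271.7742004394531), (92.10936737060547, 26.338924407958984), 1.4481186866760254) 212 35.385866545162 (array([ 374.11044833, -272.99955618]), np.float64(-3.1111837265388083))
at [ 377.7 -271.5  151.4] yaw 92.44 t 28.5 w 60.9 F [ 0.3  0.1 -0.7]
```

View pics/a1wrist.png

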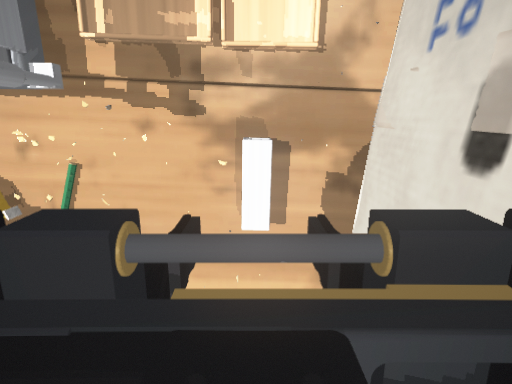

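```bash
python3 - <<'E'
from arc import *
for n in("wrist","side","scene"):
    f=grab(n);P=cloud(f);P=np.where((f["z_map"]>0)[...,None],P,np.nan)
    for x in (340,360,380,400,420):
        for z0,z1 in((5,60),(60,140),(140,300)):
            Q=box(P,x-10,x+10,-480,-320,z0,z1)
            if len(Q): print(n,x,z0,len(Q),Q[:,1].max().round(0),np.percentile(Q[:,1],90).round(0))
plan([(376.8,-272.3,40,91.3),(376.8,-272.3,5,91.3)])
E
```

```text
wrist 340 5 234 -377.0 -378.0
wrist 360 5 300 -379.0 -380.0
wrist 360 60 1 -382.0 -382.0
wrist 360 140 449 -349.0 -349.0
wrist 380 5 537 -380.0 -381.0
wrist 380 60 505 -379.0 -380.0
wrist 380 140 1169 -320.0 -321.0
wrist 400 5 560 -382.0 -382.0
wrist 400 60 1640 -379.0 -380.0
wrist 400 140 3542 -320.0 -321.0
wrist 420 5 594 -383.0 -383.0
wrist 420 60 1869 -380.0 -382.0
wrist 420 140 5149 -320.0 -322.0
side 340 5 61 -371.0 -376.0
side 340 60 80 -371.0 -375.0
side 340 140 48 -325.0 -340.0
side 360 5 62 -377.0 -378.0
side 360 60 36 -373.0 -376.0
side 380 5 59 -376.0 -379.0
side 380 60 25 -376.0 -377.0
side 400 5 62 -375.0 -379.0
side 400 60 72 -375.0 -378.0
side 400 140 14 -320.0 -322.0
side 420 5 60 -376.0 -379.0
side 420 60 92 -374.0 -379.0
side 420 140 137 -321.0 -348.0
scene 340 140 383 -320.0 -333.0
scene 360 5 1 -334.0 -334.0
scene 360 140 346 -320.0 -329.0
scene 380 140 256 -331.0 -348.0
scene 400 5 1 -327.0 -327.0
scene 400 140 266 -320.0 -329.0
scene 420 5 1 -329.0 -329.0
scene 420 140 178 -336.0 -359.0
at [ 377.  -271.3  150.7] yaw 92.43 t 28.65 w 61.0 F [ 0.6  0.1 -0.5]
[[0.1, 1.1, -0.1], [0.11, 11.07, -0.00], G]
[[0.1, 1.1, -0.1], [0.12, 14.57, 0.01], G]
```

Request:
apply_moves([
  [[0,1.1,0],[0.1,5,0],0.7],
  [[0,1.1,0],[0.1,9.5,0],0.7],
  [[0,1.1,0],[0.1,13,0],0.7],
  [[0,1.1,0],[0.1,14.6,0],0.7],
  [[0,1.1,0],[0.1,14.6,0],0.7],
  [[0,1.1,0],[0.1,14.6,0],0.2],
  [[0,1.1,0],[0.1,14.6,0],0.2],
  [[0,1.1,0],[0.1,14.6,0],0.2],
  [[0,1.1,0],[0.1,14.6,0],0.2],
])

```text
time: 29.78
ee_pos: [377.1, -272.3, 5.1]
ee_rot: [0.506, -0.495, 0.494, -0.506]
wrist_force: [0.6, 0.0, 1.2]
grip_width: 28.8
```

```bash
python3 - <<'E'
from mv import *
plan([(376.8,-272.3,60,91.3),(376.8,-272.3,130,91.3),(620,-169,130,1),(620,-169,60,1),(618,-166,12,1)])
E
```

```text
at [ 377.1 -272.3    5.1] yaw 91.34 t 29.775 w 28.8 F [0.6 0.  1.2]
[[0.1, 0.0, -0.0], [-0.00, -5.49, -0.03], G]
[[0.1, 0.0, -0.0], [-0.01, -12.49, -0.04], G]
[[0.1, 90.3, 0.0], [-9.77, -12.51, 24.51], G]
[[0.1, 90.3, 0.0], [-9.76, -5.51, 24.52], G]
[[0.1, 90.3, 0.0], [-10.07, -0.71, 24.33], G]
```

Request:
apply_moves([
  [[0,0,0],[0,-4,0],0.2],
  [[0,0,0],[0,-9,0],0.2],
  [[0,0,0],[0,-12.5,0],0.2],
  [[0,10,0],[-1,-12.5,4],0.2],
  [[0,20,0],[-2.5,-12.5,8],0.2],
  [[0,30,0],[-4,-12.5,12],0.2],
  [[0,40,0],[-5.5,-12.5,16],0.2],
  [[0,50,0],[-7,-12.5,20],0.2],
  [[0,60,0],[-8.5,-12.5,23],0.2],
  [[0,70,0],[-9.8,-12.5,24.5],0.2],
  [[0,80,0],[-9.8,-12.5,24.5],0.2],
  [[0,90.3,0],[-9.8,-12.5,24.5],0.2],
])

```text
time: 31.28
ee_pos: [619.5, -168.2, 129.0]
ee_rot: [-0.005, 0.708, -0.707, 0.003]
wrist_force: [0.7, 0.2, -1.0]
grip_width: 27.6
```

```bash
python3 - <<'E'
from mv import *
for n in("wrist","side"): grab(n,f"pics/a2{n}.png")
plan([(618,-167,60,1),(618,-166,9.5,1)])
E
```

```text
at [ 619.3 -168.5  129.2] yaw 1.04 t 31.375 w 27.6 F [ 0.4 -0.4 -1.6]
[[0.1, 0.0, 0.2], [0.11, 6.92, -0.14], G]
[[0.1, 0.0, 0.2], [0.10, 11.97, -0.23], G]
```

View pics/a2wrist.png

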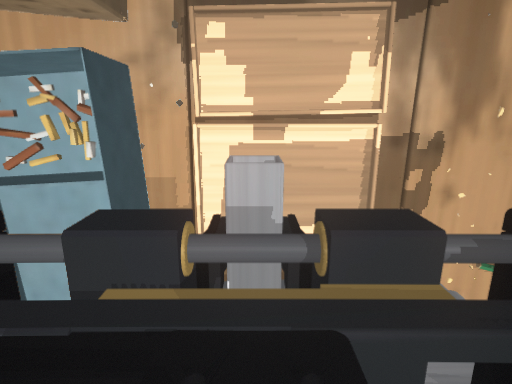

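View pics/a2side.png

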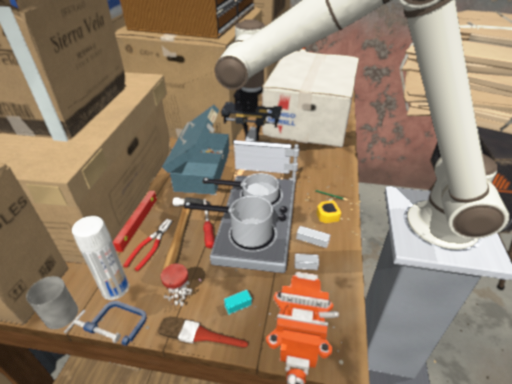

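Request:
apply_moves([
  [[0,0,0],[0.7,4,-0.1],0.2],
  [[0,0,0],[0.7,8,-0.2],0.2],
  [[0,0,0],[0.7,10.5,-0.2],0.2],
  [[0,0,0],[0.7,11.9,-0.2],0.2],
  [[0,0,0],[0.7,11.9,-0.2],0.2],
  [[0,0,0],[0.7,11.9,-0.2],0.2],
])

```text
time: 32.12
ee_pos: [612.6, -166.5, 10.9]
ee_rot: [-0.007, 0.707, -0.707, 0.006]
wrist_force: [0.3, -0.7, -0.8]
grip_width: 27.7
```

```bash
python3 - <<'E'
from mv import *
for n in("side","scene"): grab(n,f"pics/a3{n}.png")
i=cv2.imread("pics/a3side.png")[110:210,210:320];cv2.imwrite("pics/a3c.png",cv2.resize(i,None,fx=5,fy=5))
plan([])
E
```

```text
at [ 612.4 -166.5   10.8] yaw 1.07 t 32.225 w 27.8 F [ 0.   0.1 -1.7]
```

View pics/a3c.png

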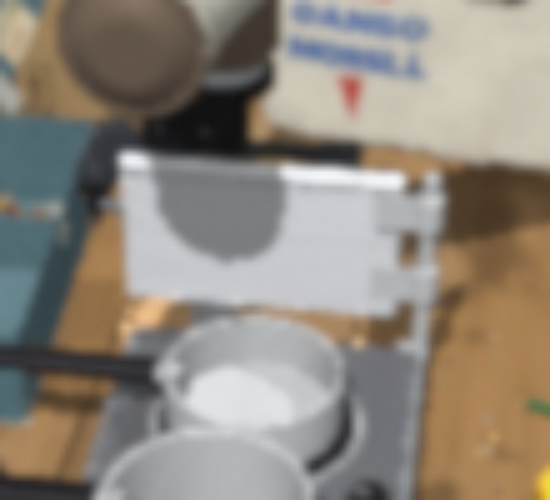

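Request:
apply_moves([
  [[0,0,0],[0,0.15,0],0.2],
  [[0,0,0],[0,0.15,0],0.2],
  [[0,0,0],[0,0.15,0],0.4],
  [[0,0,0],[0,0.15,0],0.45],
  [[0,0,0],[0,0.15,0],0.45],
  [[0,0,0],[0,-4,0],0.45],
  [[0,0,0],[0,-10,0],0.45],
  [[0,0,0],[0,-16,0],0.6],
  [[0,0,0],[0,-20,0],0.7],
  [[0,0,0],[0,-20,0],0.7],
])

```text
time: 33.48
ee_pos: [614.8, -167.1, 215.8]
ee_rot: [-0.004, 0.707, -0.707, 0.01]
wrist_force: [0.3, 0.9, -0.9]
grip_width: 58.2
```

```bash
python3 - <<'E'
from mv import *
from fit import *
f=grab("wrist","pics/a4.png");P=cloud(f);P=np.where((f["z_map"]>0)[...,None],P,np.nan)
Q=box(P,500,680,-230,-105,24,40);print(cv2.minAreaRect(Q[:,:2].astype(np.float32)),len(Q),Q[:,2].max(),np.median(Q[:,2]))
plan([(383,141,210,-12)])
E
python3 sp.py pics/a5 381 141 side scene;python3 sp.py pics/a5 390 235 side
```

```text
((613.3051147460938, -164.85824584960938), (27.898006439208984, 88.93766784667969), 0.6967171430587769) 1829 33.54465174164994 30.760066097400625
at [ 613.3 -166.7  212.8] yaw 1.07 t 33.525 w 59.3 F [-0.2  1.3 -0.5]
[[0.1, 13.1, -0.1], [22.45, 0.27, -31.19], G]
side ((401.7991943359375, 149.5474090576172), (129.0281982421875, 75.08330535888672), 22.95560646057129) 273 31.67456098227035 (array([381.76697048, 144.14020934]), np.float64(2.964293016685585))
scene ((392.0250244140625, 141.06085205078125), (117.84265899658203, 137.5645751953125), 0.10897316038608551) 254 35.660444822846216 (array([400.83340097, 142.02545177]), np.float64(-3.0871820320996264))
at [ 611.9 -166.5  209.8] yaw 1.06 t 33.625 w 60.4 F [-0.4  0.4  0.6]
side ((400.6763000488281, 225.65292358398438), (131.0626220703125, 103.33562469482422), 84.49410247802734) 250 35.25891033494929 (array([397.39579632, 241.25992124]), np.float64(-2.6366693414483606))
at [ 611.8 -166.6  209.2] yaw 1.06 t 33.675 w 60.4 F [ 0.7  0.2 -1.7]
```

View pics/a4.png

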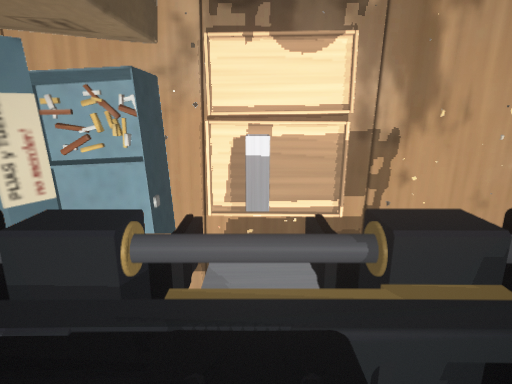

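View pics/a5scene.png

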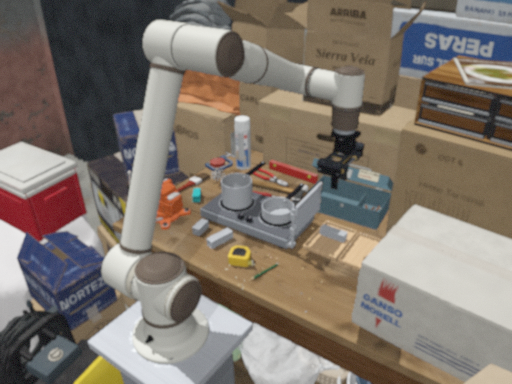

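Long spacer lies flat in the wide tray at (613,-165). Next, the left long spacer.

```bash
python3 - <<'E'
from mv import *
plan([(383,141,210,78),(383,141,140,78)])
f=grab("side")
from fit import *
P=cloud(f);P=np.where((f["z_map"]>0)[...,None],P,np.nan)
for y in range(250,420,15):
    Q=box(P,330,460,y-7,y+7,20,250);print(y,len(Q),Q[:,2].max().round(),Q[:,0].min().round(),Q[:,0].max().round()) if len(Q) else print(y,0)
E
```

```text
at [ 611.8 -166.6  209.2] yaw 1.06 t 33.675 w 60.4 F [ 0.7  0.2 -1.7]
[[0.3, -76.9, 0.1], [22.30, 0.08, -31.18], G]
[[0.3, -76.9, 0.1], [22.27, 7.08, -31.16], G]
250 123 54.0 363.0 459.0
265 27 53.0 444.0 460.0
280 68 54.0 444.0 460.0
295 0
310 0
325 0
340 28 106.0 368.0 449.0
355 98 107.0 361.0 453.0
370 61 122.0 359.0 422.0
385 151 129.0 332.0 429.0
400 225 130.0 334.0 438.0
415 340 131.0 341.0 439.0
```

Request:
apply_moves([
  [[0,-8,0],[3,0,-4],0.7],
  [[0,-17,0],[6,0,-8],0.7],
  [[0,-26,0],[9,0,-12],0.7],
  [[0,-35,0],[12,0,-16.5],0.7],
  [[0,-44,0],[15,0,-21],0.7],
  [[0,-53,0],[18,0,-25],0.7],
  [[0,-62,0],[21,0,-29],0.7],
  [[0,-70,0],[22.3,0,-31.2],0.7],
  [[0,-77,0],[22.3,2,-31.2],0.7],
  [[0,-77,0],[22.3,6,-31.2],0.7],
  [[0,-77,0],[22.3,7,-31.2],0.7],
  [[0,-77,0],[22.3,7,-31.2],0.7],
])

```text
time: 35.22
ee_pos: [382.8, 141.0, 140.3]
ee_rot: [-0.447, 0.551, -0.548, 0.444]
wrist_force: [0.1, -1.0, 0.1]
grip_width: 60.7
```

```bash
cat > sp2.py <<'E'
from arc import *
import sys
x0,x1,y0,y1=map(float,sys.argv[2:6])
for n in sys.argv[6:]:
    f=grab(n,sys.argv[1]+n+".png");P=cloud(f);P=np.where((f["z_map"]>0)[...,None],P,np.nan)
    Q=box(P,x0,x1,y0,y1,22,36)
    if len(Q)>10: print(n,cv2.minAreaRect(Q[:,:2].astype(np.float32)),len(Q),Q[:,2].max(),pca(Q))
plan([])
E
python3 sp2.py pics/b1 320 438 85 190 wrist side
```

```text
wrist ((381.61376953125, 140.45391845703125), (27.341968536376953, 89.23023986816406), 77.43192291259766) 2746 29.172750286550695 (array([383.28145831, 140.36754367]), np.float64(2.9212115289055016))
side ((381.4604187011719, 141.93589782714844), (30.77043914794922, 89.35376739501953), 77.24588775634766) 281 33.79732626031887 (array([381.14710428, 144.26078498]), np.float64(2.920372192613279))
at [383.6 141.7 141.6] yaw 78.07 t 35.325 w 60.6 F [ 0.8 -0.5  0.3]
```

View pics/b1wrist.png

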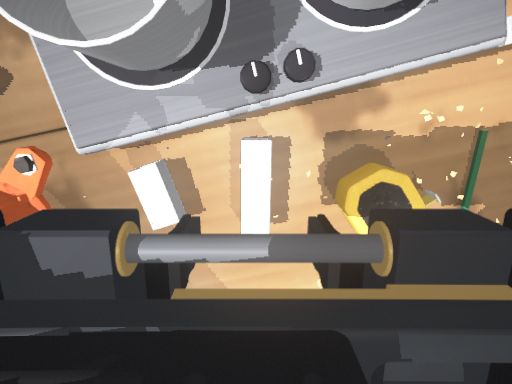

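Request:
apply_moves([
  [[0,0.5,0],[0.1,5,-0.15],0.58],
  [[0,0.5,0],[0.1,10,-0.15],0.58],
  [[0,0.5,0],[0.1,12.5,-0.15],0.58],
  [[0,0.5,0],[0.1,13.65,-0.15],0.58],
  [[0,0.5,0],[0.1,13.65,-0.15],0.58],
  [[0,0.5,0],[0.1,13.65,-0.15],0.2],
  [[0,0.5,0],[0.1,13.65,-0.15],0.2],
  [[0,0.5,0],[0.1,13.65,-0.15],0.2],
  [[0,0.5,0],[0.1,13.65,-0.15],0.2],
])

```text
time: 36.45
ee_pos: [381.6, 141.4, 5.7]
ee_rot: [-0.443, 0.552, -0.55, 0.443]
wrist_force: [-1.3, -1.4, 6.9]
grip_width: 27.9
```

```bash
python3 - <<'E'
from mv import *
plan([(382,141,230,77.5),(562,-166,230,0.8),(562,-166,60,0.8)])
E
```

```text
at [381.6 141.4   5.7] yaw 77.59 t 36.45 w 27.9 F [-1.3 -1.4  6.9]
[[0.2, 0.1, -0.1], [-0.02, -22.43, -0.03], G]
[[0.2, 76.8, 0.0], [26.10, -22.56, 24.15], G]
[[0.2, 76.8, 0.0], [26.13, -5.56, 24.21], G]
```

Request:
apply_moves([
  [[0,0,0],[0,-5,0],0.2],
  [[0,0,0],[0,-11,0],0.2],
  [[0,0,0],[0,-17,0],0.2],
  [[0,6,0],[1,-22.4,1],0.2],
  [[0,15,0],[4.5,-22.4,4],0.2],
  [[0,24,0],[8,-22.4,7.5],0.2],
  [[0,33,0],[11.5,-22.4,11],0.2],
  [[0,42,0],[15,-22.4,14.5],0.2],
  [[0,51,0],[19,-22.4,18],0.2],
  [[0,60,0],[23,-22.4,21.5],0.2],
  [[0,69,0],[26.1,-22.4,24.1],0.2],
  [[0,76.8,0],[26.1,-22.4,24.1],0.2],
])

```text
time: 37.95
ee_pos: [561.8, -168.2, 226.7]
ee_rot: [-0.004, 0.708, -0.706, 0.0]
wrist_force: [-0.6, 0.5, -1.4]
grip_width: 27.7
```

```bash
python3 - <<'E'
from mv import *
for n in("wrist",): grab(n,f"pics/b2{n}.png")
plan([(558,-166,60,0.8),(558,-166,9.8,0.8)])
E
```

```text
at [ 561.2 -167.2  226.9] yaw 0.2 t 38.0 w 28.0 F [-0.2  0.2 -1.2]
[[0.2, -0.6, 0.3], [0.23, 16.69, -0.07], G]
[[0.2, -0.6, 0.3], [0.21, 21.71, -0.05], G]
```

View pics/b2wrist.png

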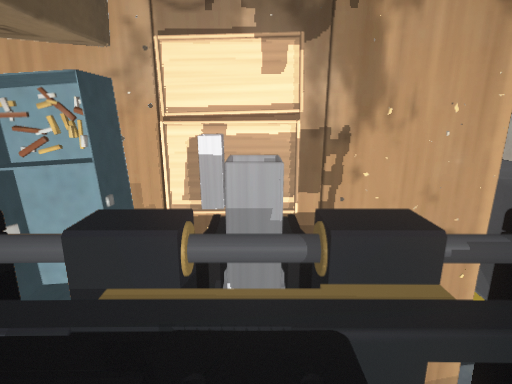

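Request:
apply_moves([
  [[0,-0.6,0],[0.2,5,0],0.2],
  [[0,-0.6,0],[0.2,11,0],0.2],
  [[0,-0.6,0],[0.2,16,0],0.2],
  [[0,-0.6,0],[0.2,19.5,0],0.2],
  [[0,-0.6,0],[0.2,21.2,0],0.2],
  [[0,-0.6,0],[0.2,21.75,0],0.2],
  [[0,-0.6,0],[0.2,21.75,0],0.2],
  [[0,-0.6,0],[0.2,21.75,0],0.2],
])

```text
time: 39.0
ee_pos: [559.2, -166.5, 10.6]
ee_rot: [-0.006, 0.708, -0.706, 0.004]
wrist_force: [0.4, 0.1, -1.0]
grip_width: 27.7
```

Request:
apply_moves([
  [[0,0,0],[0,0.1,0],0.2],
  [[0,0,0],[0,0.1,0],0.2],
  [[0,0,0],[0,0.1,0],0.4],
  [[0,0,0],[0,0.1,0],0.45],
  [[0,0,0],[0,0.1,0],0.45],
  [[0,0,0],[0,-4,0],0.45],
  [[0,0,0],[0,-10,0],0.45],
  [[0,0,0],[0,-16,0],0.6],
  [[0,0,0],[0,-22,0],0.7],
  [[0,0,0],[0,-22,0],0.7],
])

```text
time: 40.25
ee_pos: [562.7, -167.7, 237.2]
ee_rot: [-0.002, 0.707, -0.707, 0.009]
wrist_force: [0.2, 0.4, 0.2]
grip_width: 58.4
```

```bash
python3 - <<'E'
from mv import *
from fit import *
f=grab("wrist","pics/b4.png");P=cloud(f);P=np.where((f["z_map"]>0)[...,None],P,np.nan)
for a,b in((590,640),(530,588)):
    Q=box(P,a,b,-230,-105,24,40);print(cv2.minAreaRect(Q[:,:2].astype(np.float32)),len(Q),Q[:,2].max(),np.median(Q[:,2]))
for n in ("side","scene"):
    f=grab(n,f"pics/b4{n}.png");P=cloud(f);P=np.where((f["z_map"]>0)[...,None],P,np.nan)
    Q=box(P,340,440,190,275,20,40);print("S",n,cv2.minAreaRect(Q[:,:2].astype(np.float32)),len(Q))
    Q=box(P,320,470,285,345,20,200);print("vise",n,len(Q),Q[np.argsort(Q[:,1])[:3]] if len(Q) else 0)
plan([])
E
python3 chk.py pics/b4 side scene;python3 sc2.py pics/b4 side scene
```

```text
((613.3566284179688, -164.37579345703125), (28.175411224365234, 88.95752716064453), 0.9191324710845947) 1662 33.423292138147076 30.832019478853965
((560.1862182617188, -165.0911865234375), (27.659568786621094, 89.05398559570312), 0.5032710433006287) 1643 32.92855285165439 30.789917983951568
S side ((392.56536865234375, 236.48306274414062), (58.90806198120117, 30.655834197998047), 4.28772497177124) 231
vise side 13 [[466.16877041 285.0016133   39.17853433]
 [449.97518271 285.23422782  22.92594672]
 [463.00169284 285.56331274  24.36565565]]
S scene ((399.1038818359375, 237.02879333496094), (83.12023162841797, 32.238426208496094), 9.906850814819336) 110
vise scene 175 [[446.56643437 285.04680524  24.48125398]
 [374.21511565 333.04625419  67.74981023]
 [404.79385771 333.73191917  63.59521272]]
at [ 558.9 -166.9  229.7] yaw 0.82 t 40.4 w 60.1 F [-0.1  0.1 -0.2]
side shal 177 [555.6  24.9  53.3]
   handle 215 [678.1  32.3] 0.012
side deep 239 [549.4 194.5  53.2]
   handle 290 [670.8 201.8] 0.041
scene shal 156 [553.1  23.1  53. ]
   handle 108 [675.9  24.4] -0.014
scene deep 144 [546.4 192.5  52.8]
   handle 102 [669.4 194.6] 0.04
at [ 558.8 -167.1  228.8] yaw 0.83 t 40.5 w 60.3 F [-0.3  0.6 -0.4]
side 252 (array([570.62153417, -82.36405572]), np.float64(-3.095226762091239))
  sheet side 1195 (array([570.12659266, -83.68909686]), np.float64(-3.0984865678803852))
scene 139 (array([562.40201454, -87.77186775]), np.float64(-3.097985661238314))
  sheet scene 511 (array([565.16453109, -87.33242922]), np.float64(-3.0952690767507876))
at [ 559.1 -167.1  229. ] yaw 0.84 t 40.6 w 60.9 F [-0.1  0.7  1.1]
```

View pics/b4.png

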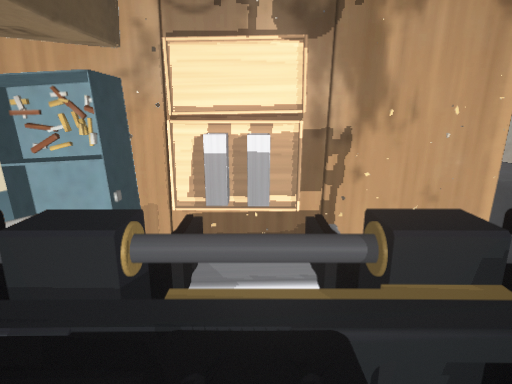

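View pics/b4side.png

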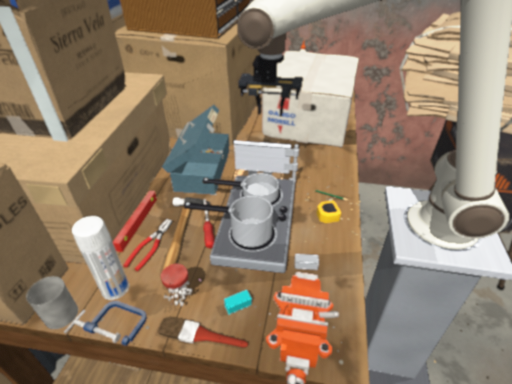

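The last short spacer sits about 95 mm from the vise, and gripping it there would put the gripper body against the vise. First I'll push it about 40 mm to the right with two slightly open fingers.

```bash
python3 - <<'E'
from mv import *
plan([(388,276,230,4),(388,276,100,4),(388,276,8,4)])
E
```

```text
at [ 559.1 -167.1  229. ] yaw 0.84 t 40.6 w 60.9 F [-0.1  0.7  1.1]
[[0.2, -3.2, 0.3], [16.46, 0.13, -44.55], G]
[[0.2, -3.2, 0.3], [16.39, 13.13, -44.51], G]
[[0.2, -3.2, 0.3], [16.34, 22.33, -44.48], G]
```

Request:
apply_moves([
  [[0,-1,0],[2,0,-5.5],0.3],
  [[0,-2,0],[4,0,-11],0.3],
  [[0,-3,0],[6,0,-16.5],0.3],
  [[0,-3.2,0],[8,0,-22],0.3],
  [[0,-3.2,0],[10,0,-27.5],0.3],
  [[0,-3.2,0],[12,0,-33],0.3],
  [[0,-3.2,0],[14,0,-38.5],0.3],
  [[0,-3.2,0],[16.4,0.5,-44.5],0.3],
  [[0,-3.2,0],[16.4,5,-44.5],0.3],
  [[0,-3.2,0],[16.4,8,-44.5],0.3],
  [[0,-3.2,0],[16.4,8,-44.5],0.3],
])

```text
time: 41.98
ee_pos: [386.8, 274.3, 148.8]
ee_rot: [0.028, -0.706, 0.707, -0.022]
wrist_force: [0.5, -0.1, 0.2]
grip_width: 25.9
```

```bash
python3 sp2.py pics/e1 340 438 195 270 wrist side; python3 -c "
from mv import *
plan([(388,276,8,4)])"
```

```text
wrist ((392.518798828125, 235.55001831054688), (59.778045654296875, 28.119918823242188), 6.365993022918701) 1960 29.193618499458353 (array([392.49959977, 235.19164546]), np.float64(0.11424916966004031))
side ((392.6313171386719, 236.97547912597656), (58.471317291259766, 29.457658767700195), 4.621215343475342) 223 32.33433674771425 (array([392.75883376, 238.31773992]), np.float64(-3.0131113465545245))
at [388.8 276.  151.8] yaw 4.06 t 42.075 w 26.1 F [1.  0.6 0.1]
at [388.8 276.  151.8] yaw 4.06 t 42.075 w 26.1 F [1.  0.6 0.1]
[[0.2, 0.1, 0.3], [0.01, 14.38, 0.04], G]
```

View pics/e1wrist.png

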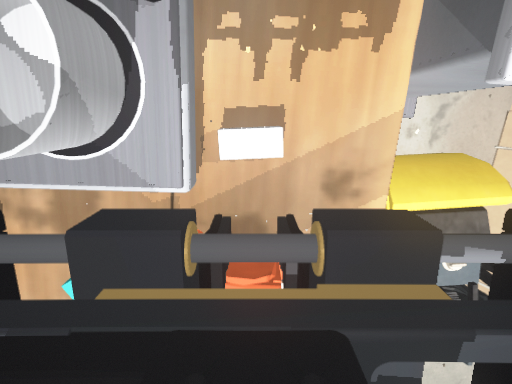

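View pics/e1side.png

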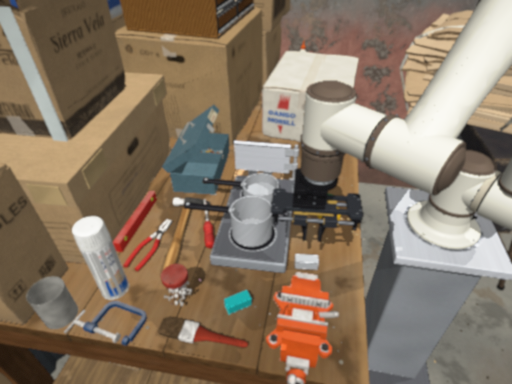

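Request:
apply_moves([
  [[0,-1,0],[0.4,5,0],0.3],
  [[0,-1,0],[0.4,10,0],0.3],
  [[0,-1,0],[0.4,14.3,0],0.3],
  [[0,-1,0],[0.4,14.3,0],0.3],
  [[0,-1,0],[0.4,14.3,0.8],0.3],
  [[0,-1,0],[0.4,14.3,1.6],0.3],
  [[0,-1,0],[0.4,14.3,2.4],0.3],
  [[0,-1,0],[0.4,14.3,3.2],0.3],
  [[0,-1,0],[0.4,14.3,4],0.3],
  [[0,-1,0],[0.4,14.3,4.8],0.3],
  [[0,-1,0],[0.4,14.3,5.4],0.3],
  [[0,-1,0],[0.4,14.3,5.4],0.3],
])

```text
time: 43.58
ee_pos: [387.5, 221.2, 8.4]
ee_rot: [-0.033, 0.707, -0.706, 0.029]
wrist_force: [-0.3, 0.9, -0.5]
grip_width: 26.2
```

Request:
apply_moves([
  [[0,0,0],[0,0,-1.5],0.3],
  [[0,0,0],[0,-3,-2],0.5],
  [[0,0,0],[0,-9,-2],0.7],
  [[0,0,0],[0,-14,-2],0.7],
  [[0,0,0],[0,-14,-2],0.7],
])

```text
time: 44.2
ee_pos: [388.3, 243.9, 152.5]
ee_rot: [-0.031, 0.71, -0.703, 0.032]
wrist_force: [0.3, -0.5, 0.4]
grip_width: 56.7
```

```bash
python3 sp2.py pics/e2 340 440 150 250 wrist side; python3 chk.py pics/e2 side scene
```

```text
wrist ((393.96307373046875, 196.81492614746094), (59.79615783691406, 27.618995666503906), 5.130954265594482) 1971 29.542589902587963 (array([393.92761238, 196.625781  ]), np.float64(-3.0570610149003183))
side ((394.1160583496094, 198.6033172607422), (58.419151306152344, 31.161211013793945), 6.746657371520996) 206 32.37521238368038 (array([394.39790501, 199.92387942]), np.float64(-3.0482574357281838))
at [386.1 241.4 148.5] yaw 5.02 t 44.3 w 59.1 F [-0.2 -1.1  0. ]
side shal 154 [555.7  24.9  53.2]
   handle 212 [677.6  32.5] 0.025
side deep 227 [549.3 194.6  53.3]
   handle 287 [671.1 202. ] 0.038
scene shal 150 [553.2  23.4  53.1]
   handle 110 [678.9  23.6] -0.048
scene deep 140 [546.9 192.9  53.3]
   handle 103 [669.  194.7] 0.032
at [385.7 240.5 147.1] yaw 5.02 t 44.4 w 60.3 F [ 0.4 -0.3 -0.6]
```

View pics/e2wrist.png

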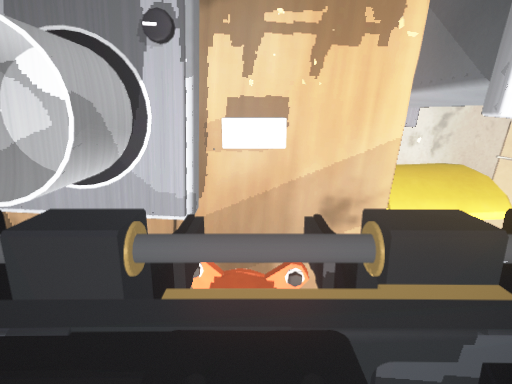

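```bash
python3 -c "
from mv import *
plan([(394,197.5,130,95.3),(394,197.5,5.5,95.3)])"
```

```text
at [385.7 240.5 147.1] yaw 5.02 t 44.4 w 60.3 F [ 0.4 -0.3 -0.6]
[[0.4, -90.3, 0.4], [-0.46, 1.71, 4.36], G]
[[0.4, -90.3, 0.4], [-0.56, 14.16, 4.36], G]
```

Request:
apply_moves([
  [[0,-10,0],[-0.2,0,2],0.6],
  [[0,-20,0],[-0.5,0,4.4],0.6],
  [[0,-30,0],[-0.5,0,4.4],0.6],
  [[0,-40,0],[-0.5,0,4.4],0.6],
  [[0,-50,0],[-0.5,0,4.4],0.6],
  [[0,-60,0],[-0.5,0,4.4],0.6],
  [[0,-70,0],[-0.5,0,4.4],0.6],
  [[0,-80,0],[-0.5,0,4.4],0.6],
  [[0,-90.3,0],[-0.5,2,4.4],0.6],
  [[0,-90.3,0],[-0.5,4,4.4],0.6],
  [[0,-90.3,0],[-0.5,4,4.4],0.6],
])

```text
time: 45.78
ee_pos: [392.7, 195.7, 104.6]
ee_rot: [0.527, -0.478, 0.474, -0.518]
wrist_force: [0.2, -0.9, -0.3]
grip_width: 52.1
```

```bash
python3 sp2.py pics/e3 340 438 150 250 wrist; python3 -c "
from mv import *
plan([(394,197.5,5.5,95.3)])"
```

```text
wrist ((393.803466796875, 197.2897491455078), (59.977760314941406, 27.7648868560791), 4.900125026702881) 2423 28.799358456629278 (array([394.73448322, 197.43652852]), np.float64(-3.060280262591442))
at [393.6 196.5 105.8] yaw 95.33 t 45.825 w 52.4 F [ 0.2 -0.5 -0.4]
at [393.6 196.5 105.8] yaw 95.33 t 45.825 w 52.4 F [ 0.2 -0.5 -0.4]
[[0.6, 0.0, 0.2], [-0.13, 10.03, 0.16], G]
```

View pics/e3wrist.png

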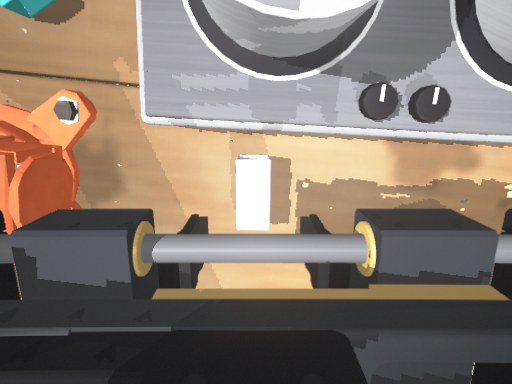

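Request:
apply_moves([
  [[0.5,0,0],[-0.05,4,0.1],0.6],
  [[0.5,0,0],[-0.05,8,0.1],0.6],
  [[0.5,0,0],[-0.05,10,0.1],0.6],
  [[0.5,0,0],[-0.05,10,0.1],0.6],
  [[0.5,0,0],[-0.05,10,0.1],0.2],
  [[0.5,0,0],[-0.05,10,0.1],0.2],
  [[0.5,0,0],[-0.05,10,0.1],0.2],
  [[0.5,0,0],[-0.05,10,0.1],0.2],
])

```text
time: 46.82
ee_pos: [393.8, 197.0, 6.5]
ee_rot: [0.524, -0.476, 0.476, -0.522]
wrist_force: [-0.6, -1.2, 5.2]
grip_width: 27.8
```

```bash
python3 -c "
from mv import *
plan([(394,197.5,240,95.3),(590,-270,240,0.8)])"
```

```text
at [393.8 197.    6.5] yaw 95.34 t 46.825 w 27.8 F [-0.6 -1.2  5.2]
[[0.1, 0.0, 0.1], [-0.01, -23.35, -0.00], G]
[[-0.0, 94.5, 0.1], [48.36, -23.27, 15.16], G]
```

Request:
apply_moves([
  [[0,0,0],[0,-5,0],0.2],
  [[0,0,0],[0,-11,0],0.2],
  [[0,0,0],[0,-17,0],0.2],
  [[0,0,0],[0,-23.3,0],0.2],
  [[0,9,0],[4,-23.3,1],0.2],
  [[0,18,0],[9,-23.3,2.5],0.2],
  [[0,27,0],[14,-23.3,4],0.2],
  [[0,36,0],[19,-23.3,5.8],0.2],
  [[0,45,0],[24,-23.3,7.5],0.2],
  [[0,54,0],[29,-23.3,9],0.2],
  [[0,63,0],[34,-23.3,10.6],0.2],
  [[0,72,0],[39,-23.3,12.2],0.2],
])

```text
time: 48.32
ee_pos: [551.8, -181.1, 239.6]
ee_rot: [0.142, -0.692, 0.693, -0.14]
wrist_force: [0.4, -0.0, -0.6]
grip_width: 27.5
```

```bash
python3 -c "
from mv import *
plan([(590,-272,235,0.8)]);grab('wrist','pics/e4.png')"
```

```text
at [ 551.8 -181.1  239.6] yaw 23.02 t 48.325 w 27.5 F [ 0.4 -0.  -0.6]
[[-0.1, 22.2, 0.1], [0.04, 0.47, 9.86], G]
```

View pics/e4.png

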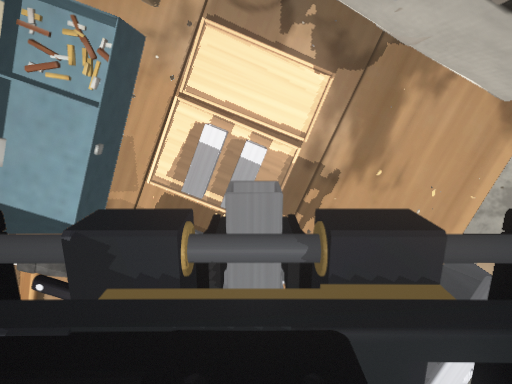

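Request:
apply_moves([
  [[0,9,0],[0,0.4,4.5],0.2],
  [[0,18,0],[0,0.4,9],0.2],
  [[0,22.2,0],[0.1,0.4,10],0.2],
  [[0,22.2,0],[0.1,6,10],0.2],
  [[0,22.2,0],[0.1,12,10],0.2],
  [[0,22.2,0],[0.1,16,10],0.2],
  [[0,22.2,0],[0.1,16,10],0.2],
])

```text
time: 49.25
ee_pos: [587.9, -278.4, 75.0]
ee_rot: [0.006, -0.706, 0.708, 0.002]
wrist_force: [0.4, 0.6, -0.1]
grip_width: 27.5
```

```bash
python3 -c "
from mv import *
plan([(590,-274,10.3,0.8)]);grab('wrist','pics/e5.png')"
```

```text
at [ 587.9 -278.4   75. ] yaw 0.35 t 49.25 w 27.5 F [ 0.4  0.6 -0.1]
[[-0.1, -0.5, 0.6], [-0.28, 6.47, -0.45], G]
```

View pics/e5.png

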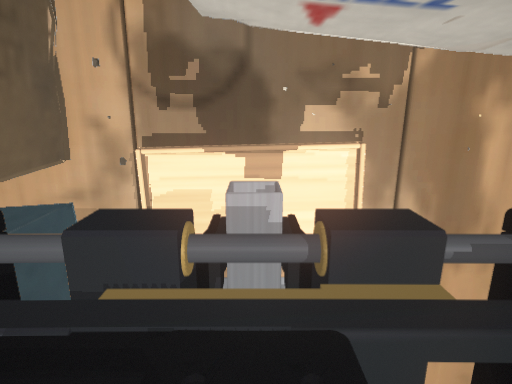

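Request:
apply_moves([
  [[0,-0.5,0.3],[-0.3,2,-0.45],0.2],
  [[0,-0.5,0.5],[-0.3,4.5,-0.45],0.2],
  [[0,-0.5,0.5],[-0.3,6,-0.45],0.2],
  [[0,-0.5,0.5],[-0.3,6.45,-0.45],0.2],
  [[0,-0.5,0.5],[-0.3,6.45,-0.45],0.2],
  [[0,-0.5,0.5],[-0.3,6.45,-0.45],0.2],
])

```text
time: 50.05
ee_pos: [593.9, -275.3, 15.0]
ee_rot: [0.003, -0.705, 0.709, -0.008]
wrist_force: [-0.6, -0.0, -1.3]
grip_width: 28.0
```

```bash
python3 -c "
from mv import *
s=arm.state();A=R.from_quat(s['ee_rot']).as_matrix();print(A.round(3))
plan([(592,-274,10.3,0.8)]);grab('side','pics/e6.png')"
```

```text
[[-1.     0.006  0.016]
 [-0.016 -0.005 -1.   ]
 [-0.006 -1.     0.005]]
at [ 593.9 -275.3   15. ] yaw 0.92 t 50.05 w 28.0 F [-0.6 -0.  -1.3]
[[-0.3, 0.1, -0.4], [0.19, 0.46, -0.13], G]
```

Request:
apply_moves([
  [[0,0,0],[0.1,0.3,-0.1],0.2],
  [[0,0,0],[0.1,0.45,-0.1],0.2],
  [[0,0,0],[0.1,0.48,-0.1],0.2],
  [[0,0,0],[0.1,0.48,-0.1],0.2],
])

```text
time: 50.6
ee_pos: [592.8, -274.2, 10.7]
ee_rot: [0.004, -0.705, 0.709, -0.008]
wrist_force: [-1.0, 0.9, 5.6]
grip_width: 27.9
```

Contact with the tray floor (+5.6 N), so I'll release and rise.

Request:
apply_moves([
  [[0,0,0],[0,0,0],0.4],
  [[0,0,0],[0,0,0],0.5],
  [[0,0,0],[0,0,0],0.5],
  [[0,0,0],[0,-4,0],0.5],
  [[0,0,0],[0,-10,0],0.5],
  [[0,0,0],[0,-16,0],0.5],
  [[0,0,0],[0.5,-22,0],0.7],
  [[0,0,0],[0.5,-26,-6],0.7],
  [[0,0,0],[0.5,-26,-10],0.7],
  [[0,0,0],[0.5,-26,-10],0.7],
])

```text
time: 51.85
ee_pos: [584.9, -170.4, 271.5]
ee_rot: [0.004, -0.705, 0.709, -0.01]
wrist_force: [0.2, -1.2, 0.3]
grip_width: 60.5
```

```bash
python3 - <<'E'
from mv import *
from fit import *
for n in("wrist","scene"):
  f=grab(n,f"pics/f1{n}.png");P=cloud(f);P=np.where((f["z_map"]>0)[...,None],P,np.nan)
  for a,b,c,d in((590,640,-230,-105),(530,588,-230,-105),(530,650,-320,-234)):
    Q=box(P,a,b,c,d,24,40)
    if len(Q)>9: print(n,cv2.minAreaRect(Q[:,:2].astype(np.float32)),len(Q),Q[:,2].max(),np.median(Q[:,2]))
for n in ("wrist","side","scene"):
  for t in("short_1_mid","long_1_mid"):
    f=grab(n)
    for r in arm.landmark_of(t,n):
        if r["conf"]>.25: print(n,t,round(r["conf"],2),np.round(r["centre"]),at_z(f,*r["centre"],16).round(0))
E
python3 chk.py pics/f1 side scene;python3 sc2.py pics/f1 side scene wrist
```

```text
wrist ((613.3137817382812, -164.33958435058594), (28.06221580505371, 90.09050750732422), 1.048122525215149) 1396 33.41958279723872 30.724733491423137
wrist ((559.9569702148438, -165.0295867919922), (27.8843936920166, 88.72570037841797), 1.5084373950958252) 1371 33.03249331143331 30.772455484027603
wrist ((593.8341064453125, -272.02520751953125), (26.962566375732422, 58.55135726928711), 1.0881611108779907) 1094 32.975089189796904 30.830645825924023
scene ((612.0501098632812, -164.8751220703125), (34.75153732299805, 91.90437316894531), 1.4327200651168823) 185 37.4895789750924 31.721137124119423
scene ((558.4317626953125, -164.88702392578125), (36.98048400878906, 89.8740005493164), 2.303278923034668) 197 36.519904300479766 31.462286367139768
scene ((589.91455078125, -270.2683410644531), (32.785743713378906, 60.49913787841797), 3.0010576248168945) 136 36.43283186598228 31.54584030962053
wrist long_1_mid 0.75 [172. 272.] [ 561. -162.   16.]
wrist long_1_mid 0.61 [ 84. 251.] [ 592. -278.   16.]
side short_1_mid 0.64 [299. 180.] [682. 408.  16.]
side long_1_mid 0.41 [164. 269.] [ 562. -189.
[... 328 characters left out ...]
135 [546.8 192.7  52.7]
   handle 99 [670.  194.3] 0.044
at [ 584.6 -173.1  270.2] yaw 0.93 t 52.65 w 61.0 F [ 0.  -0.4  0. ]
side 251 (array([569.32801911, -82.56358172]), np.float64(-3.0963361593322127))
  sheet side 1187 (array([570.62792426, -83.73597868]), np.float64(-3.099487123933461))
scene 140 (array([561.59073897, -87.71920991]), np.float64(-3.09805459777115))
  sheet scene 504 (array([564.91946786, -87.29465687]), np.float64(-3.0970903588755894))
wrist 1491 (array([585.80071153, -87.69522328]), np.float64(0.04442123581685716))
  sheet wrist 838 (array([589.62573536, -87.57172857]), np.float64(-3.0961841290031376))
at [ 584.6 -173.1  270.2] yaw 0.94 t 52.8 w 60.8 F [ 0.4  0.1 -0.1]
```

View pics/f1wrist.png

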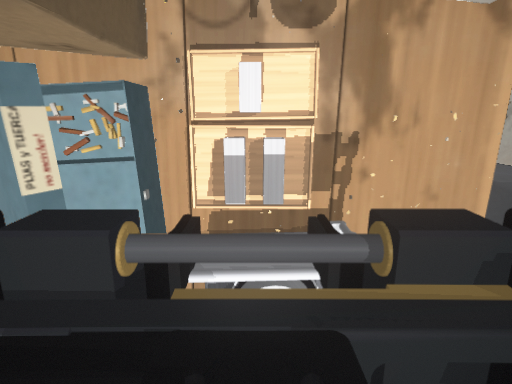

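View pics/f1side.png

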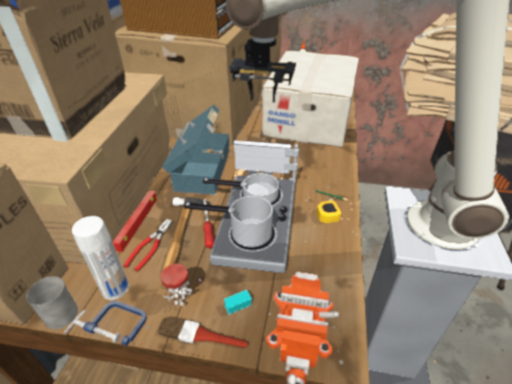

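View pics/f1scene.png

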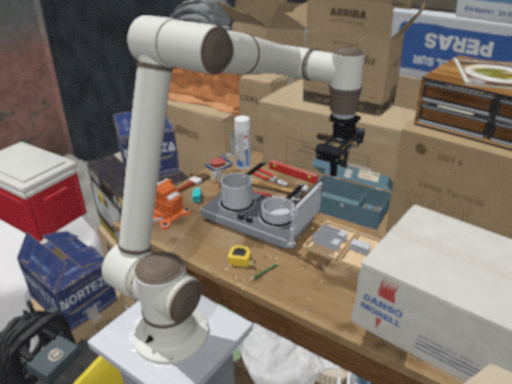

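The last pictures show both pan handles pointing back (side image near (220,180) and (190,203)). The screen stands between the hotplate and the trays. Two long spacers lie in the wide tray and one short in the narrow one, and no spacer is left on the bench. Handing in.

```bash
python3 -c "
from plant import arm
print(arm.hand_in())"
```

```text
the job is handed in; nothing more can be done
None
```

I did the job in the order asked and handed it in at about 53 s. My last checks found nothing out of place.

- **Pans:** I led the deep pan round by its handle. The splash screen was too close to grip the shallow handle straight away, so I first pushed its tip about 30° with shut fingers, then gripped it and led it round. Both handles read about 0.04 rad from above; the hotplate itself is turned about 0.038 rad. The pan centres measured 170 mm apart, the same as the rings, and both pans stand level. In the final check the side and scene cameras still read 0.041–0.044 rad for the deep handle. They read 0.006–0.012 rad for the shallow one, but those two views had jumped around throughout and disagreed with the close view from above (0.043). I trusted the close view.
- **Screen:** it stands at about 0.044 rad, within about half a degree of parallel to the hotplate's right edge. It stayed there through the rest of the work.
- **Spacers:** I found three, two long and one short. I pushed the short one about 40 mm clear of the vise before gripping it. Both long ones lie flat across the wide tray at x 560 and 613, and the short one lies flat across the narrow tray. All are within about 1° of square. No other spacer showed on the bench.
- **Left alone:** the jar, the brush and the turquoise look-alike were not touched. I saw no sign of a knocked part or a slackened grip. The wrist forces I read, at the ends of moves, stayed under about 7 N.

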